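Close the recessed shut-off valve with the long T-key

ROBOT

A 7-joint arm with a two-finger parallel gripper is mounted at the origin on a cart in front of the work surface, level with it; the furniture and walls round the work are solid. World frame = base frame: x ahead of the robot, y to its left, z up, the work surface at z = 0. Lengths are in mm, angles in rad, forces in N, time in s.
With the tool pointing down it reaches from about 400 to 875 mm from the base axis. Payload 4.4 kg.
Tool frame: the origin (TCP) lies midway between the tips of the shut fingers; the grasp point (between the pads) lies 19 mm behind it; z points along the fingers, y is the line along which they close (so a half turn about z gives the same grasp; the last joint's range is limited). The gripper opens to 85 mm and grips with 20 to 120 N. Pads are 22 mm wide; open, the fingers measure 114 mm over their backs; the gripper's body (76 mm by 85 mm) begins 54 mm behind the grasp point. The pads swing forward as they close: fully open they stand 13 mm farther back than shut.
Start: joints at [-1.292, 0.628, 0.038, 1.517, -0.027, 0.996, -0.02], TCP at [219.682, 611.766, 231.313] pointing down, gripper open.
Joint ranges: [-3.06, 3.06], [-0.37, 2.12], [-1.25, 1.32], [0.18, 2.47], [-1.1, 4.24], [0.23, 1.98], [-2.94, 2.94]. Speed limits (rad/s): [2.57, 2.57, 3.14, 3.14, 3.14, 3.14, 3.14].

INTERFACE

Orientations are given as [roll, pitch, yaw] about the fixed x, y, z axes, in that order (R = Rz(yaw) Ry(pitch) Rx(roll)).
In Python, from cell import telemetry, eyes, ctrl, finder gives the robot as it stands.
- The arm moves only by the tool move_arm, never from a script. Its argument "steps" is a list of rows, each a list of 7 numbers: the turn, a rotation vector about the world's x, y, z in degrees, then the shift along the world's x, y, z in m, then the finger opening in m, from 0 to 0.0854. A call has 1 to 5 rows; each row shifts and turns the commanded pose from where the row before left it; what a row does not reach is not made up. A row lasts 1/10 s, in which the tool goes at most 50 mm and 8.59 degrees, less where a joint would pass 70% of its speed; a pose out of reach is approached as far as the arm can. A call with a gripper value outside its range is refused whole. The fingers move at their own pace and stop on an object; the grip force is fixed at half the most. Time passes only in rows, so rows that do not move let the fingers close. It gives the time, the measured TCP pose, the force, the opening and the grip force at its end, in the units of the state.
- telemetry.read_state(): the state, without advancing time (a new reading comes with each control period).
- eyes.get_image(name): name is "side" or "top" or "wrist"; returns (picture, depth): 420x560x3 uint8, blue, green, red; 420x560 float32, mm along the optical axis (not along the pixel's ray), 0 where there is no reading.
- eyes.calibration(name): a dict with "fx", "fy", "cx", "cy" (pixels), "position" and "attitude" of the camera in the world. Camera axes: x right, y down, z forward; pixel columns grow to the right and rows downward; lengths in mm; the calibration is good to about 2 mm. A picture is of the moment at which its call begins: read the wrist's pose just before it. calibration takes no time and is no camera call; for the wrist camera it gives the pose at the moment of the call.
- ctrl.finish_job(): hands the job in; it is judged then, once.
Trained networks look in the newest picture that a camera, given by its name, has taken for a name from the list of things; names that differ only in an ending like _2 or _b are one class to them, and where a whole thing is asked for, a point or a joint stands for the part that bears it (a point fixed in the world has none). Each returns a list of dicts, best first, with "confidence" (0 to 1); they miss things now and then, are a little off and sometimes report something else, mostly with a low value. They report only what shows in the picture. A call takes as long as a camera call.
- finder.boxes_of(camera, name): "location" ([x, y, z] in mm, in the coordinates of the camera as it stood for that picture, good to about 4 mm: the middle of the surface that is visible of it).
- finder.cut_out(camera, name): "mask" (420x560 bool, what is visible of it).
- finder.pinpoint(camera, name): "location" ([x, y, z] in mm, in the coordinates of the camera as it stood for that picture, good to about 4 mm: a listed point, or the origin of a listed thing).
The state is a dict: "clock": time; "qpos": joint angles; "qd": joint speeds; "tau": joint torques, N m; "eef_pos": TCP position; "tool_rot": TCP orientation; "force": force on the tool from outside, world axes, zero at the start; "torque": the same for the moment, N m; "width": finger opening in mm; "gripper_force": force on a finger pad.
Only numpy, scipy, OpenCV 4.12 (cv2) and the standard library are available. Lean on these libraries where they do the work, as an engineer would, in place of code of your own. Each camera call takes 0.05 s, during which the arm holds its last target. There are 200 camera calls.

TASK

Close the shut-off valve at the bottom of the guard tube: take the T-key from its stand, lower it down the tube, feel for the square stem until the socket drops fully home over it, and turn it clockwise, without forcing it, until the pointer is against its closed stop across the pipes. Then put the key back in its stand, hanging upright on its collar, and let go. Work the valve only with the key, never press or lever it hard, and leave the other things on the bench where they are.

Things in the scene. Friction and masses are not known exactly. Their poses are not given: they have to be found in the camera images.
- key: steel T-key, 169 mm long, about 0.25 kg, hanging upright in its stand. Origin: centre of the socket's open lower end; z up the shank, x along the T-bar. Socket head 26 mm square outside (37 mm over corners), square hole 20.2 mm wide, 20 mm deep, sides parallel to key x and y. Shank 13 mm. Collar 54 mm diameter, 6 mm thick, its underside 120 mm above the origin
- key_bar (a point): centre of the key's T-bar, 160 mm above the key's origin; the bar is 96 mm long (key x), 14 mm thick (key y), 18 mm high, with flat sides: grip here from above, fingers closing along key y
- stand: fixed aluminium key stand, base 84 x 100 mm, 130 mm high: two cheeks and a top plate (74 x 92 mm) with a round 42 mm hole; the key hangs in it with its collar lying on the plate. Origin: centre of its underside
- stand_hole (a point): centre of the stand's hole, at the plate's upper face, 130 mm above the bench; the stowed key's origin is 120 mm straight below it (10 mm above the bench)
- housing: fixed shut-off valve: base plate 116 x 110 mm, brass body, two pipe stubs along its y (144 mm over all) and an upright round guard tube, bore 39 mm, outside 49 mm, 140 mm high, with a flared mouth. Origin: centre of its underside, z up. A square steel stem, 18 mm wide, stands on the tube's axis, from 30 to 54 mm above the bench
- mouth (a point): centre of the guard tube's mouth, 140 mm above the bench; the stem's flat top is 86 mm below it
- seat (a point): point on the tube's axis 34 mm above the bench: the key's origin is here when the socket is fully home on the stem (stem top against the socket's end). A socket that is not turned to match stops 20 mm higher, on the stem's top. A misfit of up to 0.1 rad still drops on; a light push, about 5 N, is enough
- valve (a joint): valve angle (rad), shown by the pointer: 0 = open (pointer along housing -y, in line with the pipes), 1.571 = closed, at a hard stop (pointer along housing -x, across the pipes). Grows clockwise seen from above; starts part open, 0.5 to 0.9; turns at about 0.12 N m and stays where left. Driven by the stem through a coupling with free play, see pointer_tip
- pointer_tip (a point): tip of the pointer on the ring round the guard tube, 60 mm from the axis, 113 mm above the bench. The stem has up to 1.4 rad of free play: its sides stand an unknown 0 to 1.4 rad anticlockwise of the pointer's own direction (stem yaw = housing yaw - valve angle + play). Clockwise, the stem turns easily (0.04 N m) through the play, then moves the valve
- weigh_boat: loose white weighing boat, 63 x 78 x 16 mm, a bystander; origin at its underside
- pen: loose marker pen, 142 mm long, 12 mm thick, lying between the stand and the valve, a bystander
- tape_roll: loose flat roll of tape, 96 mm diameter, 18 mm high, a bystander; origin at its underside

How it is judged:
By the outcome, as a careful person would: the job done as asked, in the order asked, and still so for the second after the job is handed in, with the robot touching nothing.
It also fails if it takes over 72 s, if anything falls off the work surface, if the arm or the gripper's body presses on something with over 40 N, if the wrist force passes 120 N, or if a joint passes its speed limit or range.

## Working session

There is one attempt and no reset: what is moved stays moved. The work goes in short steps, Python scripts to look and compute and a tool call to move; the robot and the scene stay as the last step left them, time stands still between calls to the robot, and variables do not carry over. Pictures are saved under pics/ and viewed, at most 10 in all, crops included, and the job is handed in when it is done.

Besides the shell and the picture viewer there is one more tool, called after ">>>" as name(argument=value, ...) on one line, values as JSON. move_arm: Moves the arm, as the interface text tells. Its arguments: {"type":"object","properties":{"steps":{"type":"array"}},"required":["steps"]}

```bash
ls; mkdir -p pics
cat > h.py <<'E'
import numpy as np, cv2
from scipy.spatial.transform import Rotation as R
from cell import telemetry, eyes, ctrl, finder
def rot(a):
    a=np.array(a,float)
    return a if a.shape==(3,3) else (R.from_quat(a).as_matrix() if a.size==4 else R.from_euler('xyz',a).as_matrix())
def w(cam,p,cal=None):
    c=cal or eyes.calibration(cam)
    return rot(c['attitude'])@np.array(p)+np.array(c['position'])
def cloud(cam,d,cal=None):
    c=cal or eyes.calibration(cam)
    v,u=np.mgrid[:420,:560]
    P=np.stack([(u-c['cx'])/c['fx']*d,(v-c['cy'])/c['fy']*d,d],-1)
    return P@rot(c['attitude']).T+np.array(c['position'])
E
python3 - <<'E'
from h import *
np.set_printoptions(precision=1,suppress=True)
print(telemetry.read_state())
ims=[]
for cam in ['top','side']:
    im,d=eyes.get_image(cam); cv2.imwrite(f'pics/{cam}0.png',im)
    print(cam,eyes.calibration(cam))
    for n in ['key','key_bar','stand_hole','stand','mouth','housing','pointer_tip','seat','pen','tape_roll','weigh_boat']:
        r=finder.pinpoint(cam,n)
        print(n,[(w(cam,x['location']),round(x['confidence'],2)) for x in r[:2]])
E
```

```text
pics
{'clock': 0.0, 'qpos': array([-1.3,  0.6,  0. ,  1.5, -0. ,  1. , -0. ]), 'qd': array([-0.,  0., -0., -0.,  0.,  0.,  0.]), 'tau': array([  0. , -56.3,   1.2, -19.3,   0. ,   0. ,  -0. ]), 'eef_pos': array([219.4, 611.2, 230.4]), 'tool_rot': array([-3.1,  0. ,  2.8]), 'force': array([ 0.2, -0.1, -0.1]), 'torque': array([ 0., -0., -0.]), 'gripper_force': 0.0, 'width': 85.4551990738146}
top {'fx': 494.86457624878835, 'fy': 494.86457624878835, 'cx': 279.51524731585573, 'cy': 210.21677119522118, 'position': array([ 514.2,   46. , 1213.1]), 'attitude': array([-3.1, -0. , -1.6])}
key [(array([570.5, 347.9,  11.7]), 0.98)]
key_bar [(array([568.4, 350.1, 168.7]), 0.96)]
stand_hole [(array([567.9, 350.3, 130.2]), 0.81)]
stand [(array([571.8, 348.4,  -3.1]), 0.7)]
mouth [(array([568.7, -10.1, 137.2]), 0.71)]
housing [(array([571.5,  -8.6,  -1.7]), 0.62)]
pointer_tip []
seat [(array([573.6, -11.7,  32.4]), 0.79)]
pen [(array([494.2, 125.9,  -0.9]), 0.85)]
tape_roll [(array([705.3, 146.3,   0.8]), 0.82), (array([571.5, 347.1,  11.6]), 0.49)]
weigh_boat [(array([ 696.5, -235. ,   -4. ]), 0.58)]
side {'fx': 394.3514903436191, 'fy': 394.3514903436191, 'cx': 282.5987786063317, 'cy': 211.11940926512668, 'position': array([473.4, 734.9, 623.9]), 'attitude': array([-2.2, -0. , -3. ])}
key []
key_bar [(array([569.9, 346.9, 167.6]), 0.74)]
stand_hole [(array([570.8, 349.6, 135.1]), 0.68), (array([ 693.4, -240.7,   -5.2]), 0.15)]
stand [(array([572. , 348.6, 169.2]), 0.55), (array([570.3, 349.1, 131.7]), 0.21)]
mouth [(array([571.4, -13.2, 140.9]), 0.55)]
housing [(array([569.8, -10.2,  -0.3]), 0.75)]
pointer_tip [(array([524.6, -46.7, 112.3]), 0.49)]
seat [(array([572. , -12.5,  33.9]), 0.87)]
pen []
tape_roll [(array([702.7, 149.9,   6.9]), 0.86), (array([568.2, 348.1,  -0.3]), 0.42)]
weigh_boat [(array([ 694.3, -236.1,   -1. ]), 0.63)]
```

View pics/top0.png

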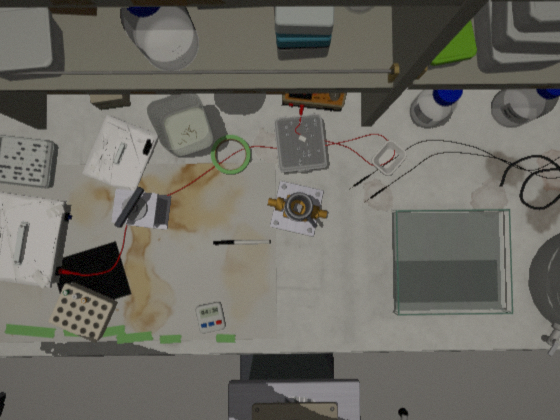

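Run:
```python
from h import *
np.set_printoptions(precision=3,suppress=True)
im,d=eyes.get_image('top'); P=cloud('top',d)
def box(x,y,r,z0,z1):
    m=(np.hypot(P[...,0]-x,P[...,1]-y)<r)&(P[...,2]>z0)&(P[...,2]<z1)&(d>0); return m
m=box(570,349,60,155,185); q=P[m]
rc=cv2.minAreaRect(q[:,:2].astype(np.float32)); print('bar',m.sum(),rc,np.median(q[:,2]))
m=box(570,349,70,120,135); q=P[m]
print('plate',m.sum(),cv2.minAreaRect(q[:,:2].astype(np.float32)),np.median(q[:,2]))
m=box(570,-11,45,132,146); q=P[m]; print('tube rim',m.sum(),cv2.minEnclosingCircle(q[:,:2].astype(np.float32)),np.median(q[:,2]))
m=box(570,-11,80,100,128); q=P[m]; r=np.hypot(q[:,0]-570,q[:,1]+11);print('ring',m.sum(),np.median(q[:,2]))
k=q[r>50]; print('ptr',k[::3])
m=box(570,-11,17,30,70); q=P[m]; print('stem',m.sum(),np.median(q[:,2]) if m.sum() else '')
m=box(570,-11,100,3,25); q=P[m]; print('base',m.sum(),cv2.minAreaRect(q[:,:2].astype(np.float32)))
c=eyes.calibration('top')
M=rot(c['attitude']);
for p in ([570,-11,140],[570,349,165]):
    v=M.T@(np.array(p)-c['position']); u,vv=v[0]/v[2]*c['fx']+c['cx'],v[1]/v[2]*c['fy']+c['cy']; print(u,vv)
    cr=im[int(vv)-45:int(vv)+45,int(u)-60:int(u)+60]; cv2.imwrite(f'pics/c{p[1]}.png',cv2.resize(cr,None,fx=6,fy=6,interpolation=cv2.INTER_CUBIC))
```

```text
bar 379 ((569.79248046875, 346.59759521484375), (16.811481475830078, 95.90901184082031), 58.171775817871094) 177.85976628386334
plate 945 ((571.1639404296875, 348.60675048828125), (93.44163513183594, 74.0322036743164), 82.7052993774414) 130.21227186035776
tube rim 237 ((571.679931640625, -12.005922317504883), 27.725540161132812) 138.49218344702763
ring 197 118.35875298375026
ptr [[533.563 -45.423 115.126]
 [531.272 -45.01  119.691]
 [529.177 -40.927 114.959]
 [529.086 -47.499 116.075]
 [526.857 -44.977 119.315]
 [524.704 -45.443 113.325]]
stem 91 52.05999074740134
base 1472 ((567.1635131835938, -11.183891296386719), (187.54623413085938, 197.8661651611328), 3.9407479763031006)
298.87871190485805 206.19315421529004
129.17127336009713 207.41276801641789
```

The top view shows the key and stand at about (140,207), the valve at (299,206), the pen at (242,242), the tape at (231,155) and the boat at (388,157). The pointer goes down-right from the tube.

View pics/c-11.png

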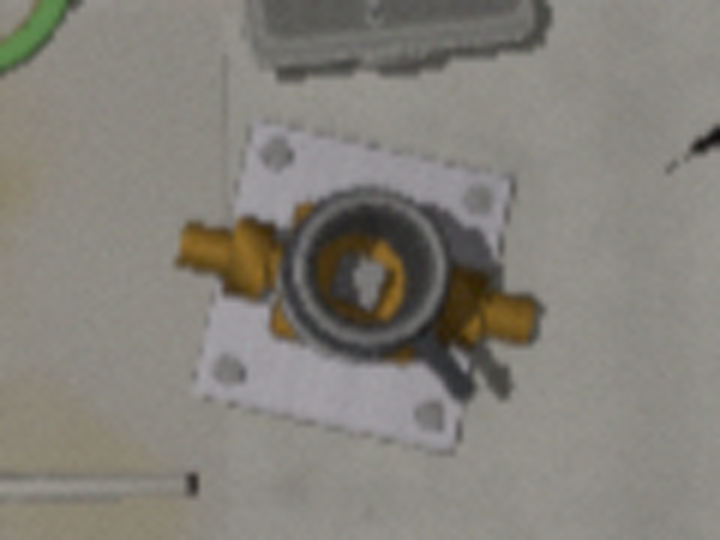

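Run:
```python
from h import *
np.set_printoptions(precision=3,suppress=True)
im,d=eyes.get_image('top'); P=cloud('top',d)
m=(np.hypot(P[...,0]-570,P[...,1]-348)<60)&(P[...,2]>172)&(P[...,2]<185)&(d>0); q=P[m][:,:2]
u,s,v=np.linalg.svd(q-q.mean(0)); print('bar',q.mean(0),v[0],np.arctan2(v[0,1],v[0,0]))
# base plate: bright pixels z~ 8
for z0,z1 in((2,20),):
    m=(abs(P[...,0]-570)<75)&(abs(P[...,1]+11)<75)&(P[...,2]>z0)&(P[...,2]<z1)&(d>0); q=P[m]; print(m.sum(),np.percentile(q[:,2],[5,25,50,75,95]),cv2.minAreaRect(q[:,:2].astype(np.float32)))
# pipe stubs
m=(np.hypot(P[...,0]-570,P[...,1]+11)<80)&(np.hypot(P[...,0]-570,P[...,1]+11)>55)&(P[...,2]>20)&(P[...,2]<60)&(d>0); q=P[m]
for s in(1,-1):
  k=q[(q[:,1]+11)*s>0]; print(len(k),k.mean(0) if len(k) else 0)
# stem top square
m=(np.hypot(P[...,0]-571,P[...,1]+11.5)<17)&(P[...,2]>48)&(P[...,2]<58)&(d>0); q=P[m]; print('stem',m.sum(),q.mean(0),cv2.minAreaRect(q[:,:2].astype(np.float32)))
st=telemetry.read_state(); print(R.from_euler('xyz',st['tool_rot']).as_matrix(),st['clock'])
```

```text
bar [569.55  346.926] [-0.849  0.528] 2.585108989480471
1456 [ 2.389  4.807  7.195  9.146 12.137] ((569.379638671875, -10.199325561523438), (149.93923950195312, 149.59429931640625), 89.40767669677734)
58 [586.417  50.091  32.116]
61 [556.325 -73.05   31.774]
stem 59 [571.503 -11.674  53.284] ((571.783203125, -11.628341674804688), (17.793107986450195, 17.754016876220703), 71.46206665039062)
[[-0.941  0.338 -0.   ]
 [ 0.338  0.941  0.   ]
 [ 0.    -0.    -1.   ]] 1.3
```

The crop shows the tube at (365,275) with the stem inside it. The pointer ends at (465,390), and the pipes run from (185,245) to (530,318). That puts the housing yaw at about -13.7° and the valve at about 0.70 rad. Next is a close look down the tube with the wrist camera.

Run:
```python
from h import *
np.set_printoptions(precision=3,suppress=True)
c=eyes.calibration('wrist'); st=telemetry.read_state(); T=rot(st['tool_rot'])
print(c, T.T@(c['position']-st['eef_pos']), T.T@rot(c['attitude']))
```

```text
{'fx': 376.3137061631733, 'fy': 376.3137061631733, 'cx': 281.14424146111065, 'cy': 213.8935491312731, 'position': array([139.609, 639.99 , 373.234]), 'attitude': array([2.809, 0.   , 1.225])} [  84.919   -0.508 -141.93 ] [[-0.001 -0.945 -0.327]
 [ 1.    -0.001 -0.   ]
 [ 0.    -0.327  0.945]]
```

>>> move_arm(steps=[[0,0,0,0.025,-0.035,0.02,0.085],[0,0,0,0.025,-0.042,0.01,0.085],[0,0,0,0.025,-0.042,0.01,0.085],[0,0,0,0.025,-0.042,0.01,0.085],[0,0,0,0.025,-0.042,0.01,0.085]])

```text
clock: 1.8
eef_pos: [345.5, 407.0, 291.9]
tool_rot: [3.141, 0.0, 2.797]
force: [0.9, -0.7, 0.2]
width: 84.6
gripper_force: 0.0
```

Run:
```python
from h import *
np.set_printoptions(precision=0,suppress=True)
im,d=eyes.get_image('top'); P=cloud('top',d)
for v in range(60,130,8): print(v,P[v,250:360:25][:,[0,2]].tolist() if 0 else P[v,[260,300,340]][:,[0,2]].round().tolist())
```

```text
60 [[823.0, 338.0], [822.0, 340.0], [822.0, 338.0]]
68 [[808.0, 340.0], [808.0, 338.0], [807.0, 339.0]]
76 [[794.0, 338.0], [793.0, 338.0], [793.0, 338.0]]
84 [[779.0, 340.0], [778.0, 341.0], [778.0, 338.0]]
92 [[770.0, 320.0], [771.0, 313.0], [772.0, 310.0]]
100 [[841.0, 3.0], [818.0, 85.0], [815.0, 94.0]]
108 [[821.0, 4.0], [807.0, 53.0], [804.0, 62.0]]
116 [[802.0, -3.0], [785.0, 65.0], [799.0, 4.0]]
124 [[782.0, 1.0], [770.0, 48.0], [780.0, 1.0]]
```

>>> move_arm(steps=[[0,0,0,0.028,-0.041,0,0.085],[0,0,0,0.028,-0.041,0,0.085],[0,0,0,0.028,-0.041,0,0.085],[0,0,0,0.028,-0.041,0,0.085],[0,0,0,0.028,-0.041,0,0.085]])

```text
clock: 2.35
eef_pos: [485.6, 202.3, 291.6]
tool_rot: [3.141, 0.0, 2.797]
force: [0.8, 0.4, -0.0]
width: 85.0
gripper_force: 0.0
```

>>> move_arm(steps=[[0,0,0,0.024,-0.036,-0.015,0.085],[0,0,0,0.024,-0.036,-0.015,0.085],[0,0,0,0.024,-0.036,-0.015,0.085],[0,0,0,0.024,-0.036,-0.015,0.085],[0,0,0,0.024,-0.036,-0.015,0.085]])

```text
clock: 2.85
eef_pos: [605.7, 22.6, 215.8]
tool_rot: [3.141, 0.0, 2.797]
force: [0.5, 0.6, 0.4]
width: 85.1
gripper_force: 0.0
```

>>> move_arm(steps=[[0,0,0,0.024,-0.032,-0.015,0.085],[0,0,0,0.022,-0.03,-0.01,0.085],[0,0,0,0,0,0,0.085],[0,0,0,0,0,0,0.085]])

```text
clock: 3.25
eef_pos: [650.6, -39.0, 190.6]
tool_rot: [-3.141, -0.001, 2.795]
force: [-0.1, 1.4, -0.1]
width: 84.9
gripper_force: 0.0
```

```bash
cat > stem.py <<'E'
from h import *
np.set_printoptions(precision=3,suppress=True)
c=eyes.calibration('wrist'); im,d=eyes.get_image('wrist'); P=cloud('wrist',d,c)
np.savez('w.npz',im=im,d=d,P=P)
print(telemetry.read_state()['eef_pos'],c['position'])
m=(np.hypot(P[...,0]-571,P[...,1]+12)<15)&(P[...,2]>48)&(P[...,2]<60)&(d>0); q=P[m]
print('stem',m.sum(),q.mean(0),cv2.minAreaRect(q[:,:2].astype(np.float32)))
k=(P[...,2]>133)&(np.hypot(P[...,0]-571,P[...,1]+12)<35)&(P[...,2]<150); q2=P[k]; print('rim',cv2.minEnclosingCircle(q2[:,:2].astype(np.float32)),q2[:,2].max())
for n in ('mouth','seat','pointer_tip','housing'): print(n,[(w('wrist',x['location'],c),x['confidence']) for x in finder.pinpoint('wrist',n)[:2]])
v=rot(c['attitude']).T@(np.array([571,-12,54])-c['position']); u0,v0=int(v[0]/v[2]*c['fx']+c['cx']),int(v[1]/v[2]*c['fy']+c['cy']); print(u0,v0)
a,b=max(v0-60,0),max(u0-80,0)
cv2.imwrite('pics/stem.png',cv2.resize(im[a:a+120,b:b+160],None,fx=5,fy=5,interpolation=cv2.INTER_CUBIC))
E
python3 stem.py
```

```text
[650.451 -37.321 191.048] [570.726 -10.584 332.564]
stem 678 [569.605 -11.041  53.226] ((569.7597045898438, -10.88382339477539), (17.636016845703125, 17.333391189575195), 69.9668197631836)
rim ((569.8929443359375, -11.057903289794922), 27.963665008544922) 141.39239922939035
mouth [(array([566.884, -12.343, 139.786]), 0.62)]
seat [(array([570.037, -15.65 ,  32.051]), 0.76)]
pointer_tip [(array([525.11 , -50.289, 110.955]), 0.84)]
housing [(array([570.035,  -9.81 ,  -0.259]), 0.94)]
279 85
```

View pics/stem.png

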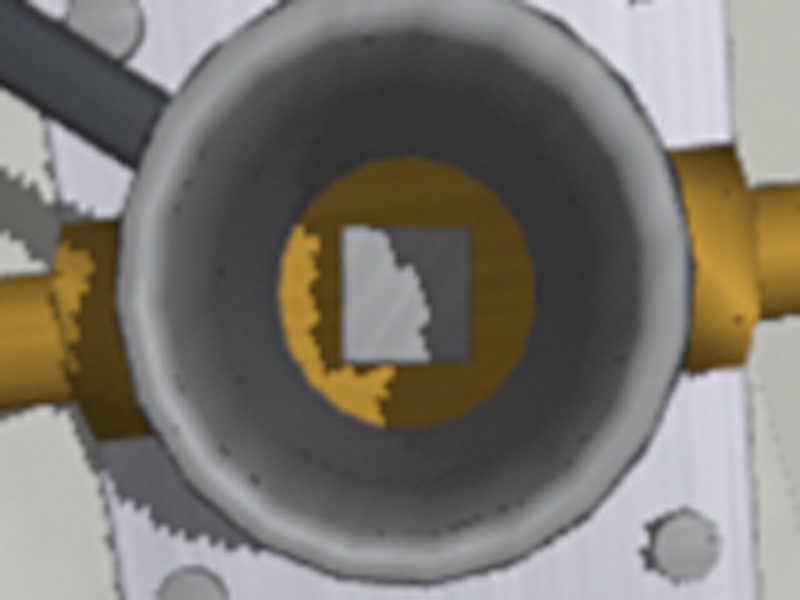

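Run:
```python
from h import *
np.set_printoptions(precision=3,suppress=True)
z=np.load('w.npz'); P,d=z['P'],z['d']
m=(np.hypot(P[...,0]-570,P[...,1]+11)<15)&(P[...,2]>48)&(P[...,2]<60)&(d>0)
h=cv2.convexHull(P[m][:,:2].astype(np.float32))[:,0]; q=P[m][:,:2]; c=q.mean(0)
for n in range(0,90,5):
    a=np.radians(n); pr=(q-c)@np.array([[np.cos(a),-np.sin(a)],[np.sin(a),np.cos(a)]]); e=np.percentile(pr,[2,98],axis=0); print(n,(e[1]-e[0]).round(1),end='; ')
k=(np.hypot(P[...,0]-570,P[...,1]+11)<75)&(np.hypot(P[...,0]-570,P[...,1]+11)>42)&(P[...,2]>105)&(P[...,2]<125); q=P[k][:,:2]
dd=q-[569.9,-11.05]; print('\nptr',len(q),np.degrees(np.arctan2(dd[:,1].mean(),dd[:,0].mean())),np.hypot(*dd.T).max())
for s in (1,-1):
  k=(P[...,2]>15)&(P[...,2]<60)&(np.hypot(P[...,0]-570,P[...,1]+11)>58)&(np.hypot(P[...,0]-570,P[...,1]+11)<76)&(s*(P[...,1]+11)>30); q=P[k]; print('pipe',len(q),q.mean(0) if len(q) else '')
```

```text
0 [18.7 19. ]; 5 [19.2 19.5]; 10 [19.5 19.8]; 15 [19.7 20. ]; 20 [20.  20.2]; 25 [20.1 20.3]; 30 [19.8 20.1]; 35 [19.7 20. ]; 40 [19.4 19.7]; 45 [19.  19.4]; 50 [18.6 18.8]; 55 [18.  18.3]; 60 [17.4 17.7]; 65 [16.9 17.2]; 70 [16.9 17.2]; 75 [17.1 17.2]; 80 [17.7 17.6]; 85 [18.4 18.2]; 
ptr 631 -141.09994987879367 60.13168624816233
pipe 515 [584.706  51.975  31.256]
pipe 492 [554.634 -73.958  31.268]
```

The stem is square to the picture, with its corners at (342,228) and (470,362), so its yaw is about 70° mod 90. The pointer reads about 0.66 rad and the play is about 31°, so it needs about 83° clockwise. Going to the key now.

>>> move_arm(steps=[[0,0,-1.5,-0.01,0.045,0.017,0.085],[0,0,-1.5,-0.01,0.045,0.017,0.085],[0,0,-1.5,-0.01,0.048,0.013,0.085],[0,0,-1.5,-0.01,0.048,0.013,0.085],[0,0,-1.5,-0.01,0.048,0.013,0.085]])

```text
clock: 4.0
eef_pos: [600.0, 196.5, 265.0]
tool_rot: [3.141, 0.0, 2.666]
force: [1.1, -0.5, 0.5]
width: 84.9
gripper_force: 0.0
```

>>> move_arm(steps=[[0,0,-1.5,-0.01,0.049,0.005,0.085],[0,0,-1.5,-0.01,0.049,0,0.085],[0,0,-1.6,-0.01,0.049,0,0.085],[0,0,0,0,0,0,0.085],[0,0,0,0,0,0,0.085]])

```text
clock: 4.5
eef_pos: [569.5, 343.0, 268.8]
tool_rot: [3.141, -0.0, 2.591]
force: [0.5, -0.9, 0.9]
width: 85.0
gripper_force: 0.0
```

```bash
cat > key.py <<'E'
from h import *
np.set_printoptions(precision=3,suppress=True)
c=eyes.calibration('wrist'); st=telemetry.read_state(); im,d=eyes.get_image('wrist'); P=cloud('wrist',d,c)
T=rot(st['tool_rot']); print(st['eef_pos'],'tool y deg',np.degrees(np.arctan2(T[1,1],T[0,1])))
cv2.imwrite('pics/key.png',im)
m=(np.hypot(P[...,0]-570,P[...,1]-347)<65)&(P[...,2]>175)&(P[...,2]<186)&(d>0); q=P[m]
u,s,v=np.linalg.svd(q[:,:2]-q[:,:2].mean(0),full_matrices=False); print('bar',m.sum(),q.mean(0),np.degrees(np.arctan2(*v[0][::-1])),cv2.minAreaRect(q[:,:2].astype(np.float32)))
for n in ('key_bar','stand_hole','key'): print(n,[(w('wrist',x['location'],c),x['confidence']) for x in finder.pinpoint('wrist',n)[:2]])
E
python3 key.py
```

```text
[569.518 342.967 268.787] tool y deg 58.440137821817515
bar 2898 [565.076 350.416 177.815] -31.871831229581492 ((568.1661376953125, 348.730224609375), (13.909871101379395, 95.87799072265625), 58.2346305847168)
key_bar [(array([565.124, 345.702, 168.56 ]), 0.64)]
stand_hole []
key [(array([570.139, 341.562,   8.291]), 0.64)]
```

>>> move_arm(steps=[[0,0,-0.3,-0.0005,0.005,-0.03,0.085],[0,0,0,0,0,-0.04,0.085],[0,0,0,0,0,-0.03,0.085],[0,0,0,0,0,-0.018,0.085],[0,0,0,0,0,0,0.085]])

```text
clock: 5.2
eef_pos: [569.4, 342.8, 147.9]
tool_rot: [-3.136, -0.002, 2.578]
force: [-0.9, 0.3, 0.3]
width: 85.5
gripper_force: 0.0
```

>>> move_arm(steps=[[0,0,0,0,0,0,0.01],[0,0,0,0,0,0,0.0],[0,0,0,0,0,0,0.0],[0,0,0,0,0,0,0.0],[0,0,0,0,0,0,0.0]])

```text
clock: 5.7
eef_pos: [571.3, 346.0, 152.0]
tool_rot: [3.14, 0.001, 2.58]
force: [-0.7, 0.1, 4.9]
width: 14.7
gripper_force: 58.5
```

>>> move_arm(steps=[[0,0,0,0,0,0,0.0],[0,0,0,0,0,0,0.0],[0,0,0,0,0,0,0.0]])

```text
clock: 6.0
eef_pos: [571.3, 346.0, 152.1]
tool_rot: [3.139, 0.001, 2.58]
force: [-0.4, 0.2, 5.7]
width: 14.2
gripper_force: 58.5
```

```bash
python3 -c "
from h import *
s=telemetry.read_state();print(s);T=rot(s['tool_rot']); print('tool y deg',np.degrees(np.arctan2(T[1,1],T[0,1])))"
```

```text
{'clock': 6.0, 'qpos': array([-0.68412721,  0.74432866,  0.1713025 ,  1.54341996, -0.15264187,
        0.86471298,  0.55134446]), 'qd': array([-7.37417250e-04, -9.17265894e-05,  1.04939875e-03,  3.88349711e-04,
       -1.07495466e-03, -1.09127493e-03,  4.10910758e-04]), 'tau': array([ 1.28262704e-01, -5.59414065e+01,  3.30971159e+00, -1.61009681e+01,
        7.79867359e-02, -1.99162778e-01, -3.64159014e-04]), 'eef_pos': array([571.3091867 , 345.97240645, 152.10947301]), 'tool_rot': array([3.13948732e+00, 7.88101574e-04, 2.58047050e+00]), 'force': array([-0.35666749,  0.16800862,  5.74449916]), 'torque': array([0.00856951, 0.16710335, 0.02627279]), 'gripper_force': 58.54892134666443, 'width': 14.185554353432163}
tool y deg 57.85016403900893
```

>>> move_arm(steps=[[0,0,0,0,0,0.02,0.0],[0,0,0,0,0,0.03,0.0],[0,0,0,0,0,0.04,0.0],[0,0,0,0,0,0.04,0.0],[0,0,0,0,0,0.03,0.0]])

```text
clock: 6.5
eef_pos: [567.9, 345.0, 307.7]
tool_rot: [-3.134, -0.004, 2.581]
force: [1.3, 0.6, 1.8]
width: 0.1
gripper_force: 0.0
```

>>> move_arm(steps=[[0,0,0,0,0,0.01,0.0],[0,0,0,0,0,0,0.0],[0,0,0,0,0,0,0.0]])

```text
clock: 6.8
eef_pos: [570.2, 345.1, 319.9]
tool_rot: [-3.141, -0.001, 2.58]
force: [0.8, -0.5, -0.5]
width: 0.1
gripper_force: 0.0
```

```bash
cat > held.py <<'E'
from h import *
import sys
np.set_printoptions(precision=2,suppress=True)
s=telemetry.read_state();T=rot(s['tool_rot']); print(s['clock'],s['eef_pos'],'F',s['force'],'M',s['torque'],'yaw',np.degrees(np.arctan2(T[1,1],T[0,1])),'tilt',np.degrees(T[:2,2]),s['width'],s['gripper_force'])
x,y,z=s['eef_pos']
im,d=eyes.get_image('top'); P=cloud('top',d); cv2.imwrite(f'pics/top_{s["clock"]}.png',im)
m=(np.hypot(P[...,0]-x,P[...,1]-y)<65)&(P[...,2]>z-45)&(P[...,2]<z+35)&(d>0); print('top n',m.sum(),P[m].mean(0))
for cam in ('wrist','side'):
    if cam=='side': eyes.get_image('side')
    else: imw,dw=eyes.get_image('wrist'); cv2.imwrite(f'pics/wrist_{s["clock"]}.png',imw)
    c=eyes.calibration(cam)
    for n in ('key','key_bar','mouth'): print(cam,n,[(w(cam,q['location'],c),round(q['confidence'],2)) for q in finder.pinpoint(cam,n)[:1]])
E
python3 held.py; ls pics
```

```text
6.8 [570.21 345.14 319.89] F [ 0.82 -0.46 -0.49] M [-0.03  0.01  0.04] yaw 57.838165418076734 tilt [-0.06 -0.03] 0.10074130615692604 0.0
top n 19 [576.28 334.69 335.85]
wrist key [(array([623.09, 357.23,  91.9 ]), 0.73)]
wrist key_bar [(array([492.63, 308.94, 174.29]), 0.82)]
wrist mouth []
side key [(array([631.04, 359.27,  88.69]), 0.89)]
side key_bar [(array([705.23, 152.5 ,   6.75]), 0.57)]
side mouth [(array([573.8 , -14.22, 140.56]), 0.79)]
c-11.png
c349.png
key.png
side0.png
stem.png
top0.png
top_6.8.png
wrist_6.8.png
```

Run:
```python
import cv2,numpy as np
from h import *
im,_=eyes.get_image('side'); a=cv2.imread('pics/wrist_6.8.png')
cv2.imwrite('pics/s2.png',np.vstack([cv2.resize(im,(400,300)),cv2.resize(a,(400,300))]) )
```

```text
(no output)
```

View pics/s2.png

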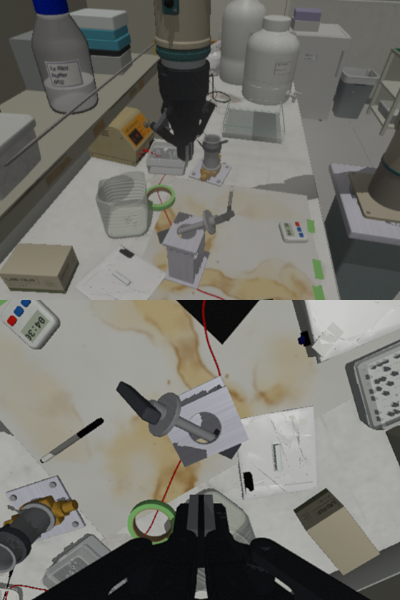

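The lift failed. The key slipped out and now leans tilted in the stand's hole, at about (190,235) in the upper picture, with the collar off the plate. I'll take a closer look at its pose.

```bash
cat > kfit.py <<'E'
from h import *
np.set_printoptions(precision=1,suppress=True)
def obs(cam):
    c=eyes.calibration(cam); im,d=eyes.get_image(cam); P=cloud(cam,d,c)
    k=finder.cut_out(cam,'key'); m=k[0]['mask']&(d>0) if k else None
    print(cam,k[0]['confidence'] if k else None, m.sum() if k else '')
    for n in('key','key_bar'): print(n,[(w(cam,q['location'],c),round(q['confidence'],2)) for q in finder.pinpoint(cam,n)[:2]])
    return im,d,P,m
E
python3 - <<'E'
from kfit import *
out={}
for cam in('wrist','top','side'):
    im,d,P,m=obs(cam); out[cam]=(P[m] if m is not None else np.zeros((0,3)))
    if cam=='wrist':
        cv2.imwrite('pics/kw.png',cv2.resize(im[90:270,130:370],None,fx=3,fy=3,interpolation=cv2.INTER_CUBIC))
np.savez('kp.npz',**out)
E
```

```text
wrist 0.69 990
key [(array([632.2, 342.9,  93.6]), 0.59)]
key_bar [(array([489.9, 326.4, 167.4]), 0.62)]
top None 
key [(array([631.8, 345. ,  96. ]), 0.67)]
key_bar [(array([491.6, 336.2, 167.8]), 0.6)]
side 0.6 1496
key [(array([630.3, 345.3,  92.2]), 0.89)]
key_bar [(array([495.5, 331.8, 165.1]), 0.68), (array([571.8,  -9.6,  34.4]), 0.56)]
```

View pics/kw.png

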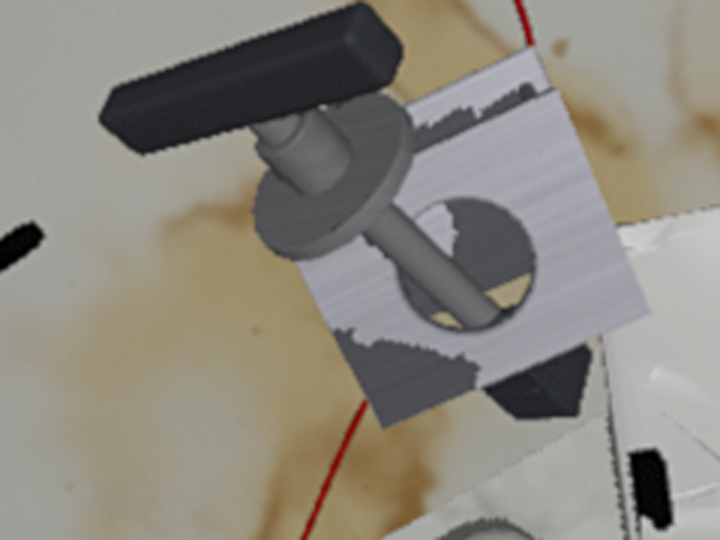

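The key leans about 60° towards the robot, with the collar hooked over the plate's near edge at about (330,200), the bar from (120,120) to (380,40), and the socket poking out under the far edge at (545,385). I'll fit its frame and regrip along its own axis.

```bash
cat > fit.py <<'E'
from kfit import *
from scipy.optimize import least_squares
from scipy.spatial import cKDTree
np.set_printoptions(precision=3,suppress=True)
# signed distance of key model (union), key frame
def sdbox(p,c,h):
    q=abs(p-c)-h; return np.linalg.norm(np.maximum(q,0),axis=1)+np.minimum(q.max(1),0)
def sdcyl(p,z0,z1,r):
    q=np.stack([np.hypot(p[:,0],p[:,1])-r,abs(p[:,2]-(z0+z1)/2)-(z1-z0)/2],1); return np.linalg.norm(np.maximum(q,0),axis=1)+np.minimum(q.max(1),0)
def sd(p): return np.minimum.reduce([sdbox(p,np.array([0,0,160]),np.array([48,7,9])),sdcyl(p,20,151,6.5),sdcyl(p,120,126,27),sdbox(p,np.array([0,0,13.]),np.array([13,13,13]))])
def fit(pts,o,ax,bx):
    z=ax/np.linalg.norm(ax); x=bx-z*(bx@z); x/=np.linalg.norm(x); R0=np.stack([x,np.cross(z,x),z],1)
    f=lambda v:sd((pts-(o+v[:3]))@(R0@R.from_rotvec(v[3:]/100).as_matrix()))
    r=least_squares(f,np.zeros(6),loss='soft_l1',f_scale=2.); return o+r.x[:3],R0@R.from_rotvec(r.x[3:]/100).as_matrix(),np.median(abs(f(r.x)))
E
cat > runfit.py <<'E'
from fit import *
print('clock',telemetry.read_state()['clock'])
allp=[]
for cam in('wrist','side','top'):
    im,d,P,m=obs(cam)
    if m is None: continue
    m=cv2.erode(m.astype(np.uint8),np.ones((3,3)))>0; q=P[m]; allp.append(q)
    b=finder.pinpoint(cam,'key_bar')
    o,K,e=fit(q,np.array([631,344,94.]),np.array([-139,-12.,73]),np.array([0,1,0.])) ; print(cam,len(q),'o',o,'err',e); print(K,'bar',o+160*K[:,2])
q=np.vstack(allp); o,K,e=fit(q,np.array([631,344,94.]),np.array([-139,-12.,73]),np.array([0,1,0.])); print('ALL',o,e);print(K,'bar',o+160*K[:,2],'hole clearance')
E
python3 runfit.py
```

```text
clock 7.9
wrist 0.64 6354
key [(array([632.998, 343.731,  90.25 ]), 0.75)]
key_bar [(array([487.709, 328.779, 168.503]), 0.87)]
wrist 5438 o [629.547 347.808  92.075] err 0.381291017459644
[[ 0.196 -0.453 -0.87 ]
 [ 0.838  0.538 -0.091]
 [ 0.509 -0.711  0.485]] bar [490.398 333.237 169.698]
side 0.61 1402
key [(array([628.583, 349.202,  91.015]), 0.66)]
key_bar [(array([494.624, 330.543, 166.901]), 0.69)]
side 1047 o [630.901 347.903  92.852] err 0.49953405831076836
[[ 0.189 -0.456 -0.87 ]
 [ 0.844  0.528 -0.093]
 [ 0.501 -0.717  0.485]] bar [491.725 333.069 170.375]
top 0.85 1173
key [(array([633.212, 348.036,  97.94 ]), 0.96)]
key_bar [(array([492.922, 331.5  , 169.135]), 0.62)]
top 859 o [631.811 346.788  93.279] err 1.0109138779015154
[[ 0.194 -0.452 -0.871]
 [ 0.84   0.535 -0.091]
 [ 0.507 -0.714  0.483]] bar [492.472 332.243 170.565]
ALL [630.039 347.701  92.54 ] 0.5664930549184133
[[ 0.195 -0.451 -0.871]
 [ 0.838  0.538 -0.091]
 [ 0.509 -0.712  0.483]] bar [490.704 333.199 169.842] hole clearance
```

Run:
```python
from h import *
np.set_printoptions(precision=3,suppress=True)
K=np.array([[0.195,-0.451,-0.871],[0.838,0.538,-0.091],[0.509,-0.712,0.483]])
s=telemetry.read_state();T=rot(s['tool_rot']);print(s['eef_pos'],s['qpos'])
for sg in(1,-1):
    D=np.stack([-sg*K[:,0],sg*K[:,1],-K[:,2]],1)
    rv=R.from_matrix(D@T.T).as_rotvec(degrees=True); print(sg,rv,np.linalg.norm(rv),np.linalg.det(D))
```

```text
[570.677 345.426 320.731] [-0.7    0.59   0.204  1.345 -0.121  1.218  0.522]
1 [-43.776 -51.598  82.81 ] 106.93968068282891 0.9996747710000001
-1 [ 51.028 -43.295 -78.352] 103.04068452574303 0.9996747710000001
```

>>> move_arm(steps=[[3.64,-3.09,-5.6,-0.017,-0.002,0,0.06],[3.64,-3.09,-5.6,-0.017,-0.002,0,0.06],[3.64,-3.09,-5.6,-0.017,-0.002,0,0.06],[3.64,-3.09,-5.6,-0.017,-0.002,0,0.06],[3.64,-3.09,-5.6,-0.017,-0.002,0,0.06]])

```text
clock: 9.15
eef_pos: [485.3, 334.8, 321.4]
tool_rot: [2.727, -0.044, 2.089]
force: [-0.1, 0.9, -0.3]
width: 59.8
gripper_force: 0.0
```

>>> move_arm(steps=[[3.64,-3.09,-5.6,-0.017,-0.002,0,0.06],[3.64,-3.09,-5.6,-0.017,-0.002,0,0.06],[3.64,-3.09,-5.6,-0.017,-0.002,0,0.06],[3.64,-3.09,-5.6,-0.017,-0.002,0,0.06],[3.64,-3.09,-5.6,-0.017,-0.002,0,0.06]])

```text
clock: 9.65
eef_pos: [443.1, 317.0, 315.2]
tool_rot: [2.576, -0.095, 1.838]
force: [0.8, -0.4, -0.1]
width: 60.0
gripper_force: 0.0
```

>>> move_arm(steps=[[3.64,-3.09,-5.6,0,-0.002,0,0.06],[3.64,-3.09,-5.6,0,-0.002,0,0.06],[3.64,-3.09,-5.6,0,-0.002,0,0.06],[3.64,-3.09,-5.6,0,-0.002,0,0.06],[0,0,0,0,0,0,0.06]])

```text
clock: 10.15
eef_pos: [446.5, 304.5, 311.8]
tool_rot: [2.49, -0.135, 1.697]
force: [-0.4, -0.8, -0.9]
width: 60.0
gripper_force: 0.0
```

```bash
cat > goto.py <<'E'
from h import *
import sys
np.set_printoptions(precision=3,suppress=True)
K=np.array([[0.195,-0.451,-0.871],[0.838,0.538,-0.091],[0.509,-0.712,0.483]]); bar=np.array([490.7,333.2,169.8])
D=np.stack([K[:,0],-K[:,1],-K[:,2]],1)
s=telemetry.read_state();T=rot(s['tool_rot'])
print(s['clock'],s['eef_pos'],'q',s['qpos'],s['force'],s['width'],s['gripper_force'])
print('rotleft',R.from_matrix(D@T.T).as_rotvec(degrees=True))
for b in (100,50,0): print(b,'shift',bar+(19-b)*D[:,2]-s['eef_pos'])
E
python3 goto.py
```

```text
10.15 [446.54  304.481 311.805] q [-1.266  0.198  0.478  2.297  1.23   0.236 -1.897] [-0.447 -0.754 -0.944] 60.0356459303367 0.0
rotleft [ 21.911 -18.923 -26.013]
100 shift [ -26.391   21.348 -102.882]
50 shift [  17.159   25.898 -127.032]
0 shift [  60.709   30.448 -151.182]
```

The arm hits its q6 limit trying to line up with the key's axis. I can approach in the plane of the bar's flat sides instead, tipped 38° towards the bar's high end, which keeps the pads flat on the same faces.

```bash
cat > goto.py <<'E'
from h import *
import sys
np.set_printoptions(precision=3,suppress=True)
K=np.array([[0.195,-0.451,-0.871],[0.838,0.538,-0.091],[0.509,-0.712,0.483]]); bar=np.array([490.7,333.2,169.8])
f=np.radians(float(sys.argv[1])); z=-np.cos(f)*K[:,2]-np.sin(f)*K[:,0]
s=telemetry.read_state();T=rot(s['tool_rot'])
print(s['clock'],s['eef_pos'],'q',s['qpos'],s['force'],s['width'],s['gripper_force'])
print('tool z',T[:,2],'want',z)
for sg in(1,-1):
    y=sg*K[:,1]; D=np.stack([np.cross(y,z),y,z],1); print(sg,'rotleft',R.from_matrix(D@T.T).as_rotvec(degrees=True))
for b in (90,0): print(b,'shift',bar+(19-b)*z-s['eef_pos'])
E
python3 goto.py 38; python3 goto.py 46|tail -4
```

```text
10.15 [446.54  304.481 311.805] q [-1.266  0.198  0.478  2.297  1.23   0.236 -1.897] [-0.447 -0.754 -0.944] 60.0356459303367 0.0
tool z [ 0.588  0.183 -0.788] want [ 0.566 -0.444 -0.694]
1 rotleft [-99.408  18.705 102.068]
-1 rotleft [ -4.457  -7.634 -52.035]
90 shift [  3.952  60.258 -92.733]
0 shift [  54.919   20.278 -155.191]
1 rotleft [-95.538  28.475 102.245]
-1 rotleft [-10.209  -5.08  -57.242]
90 shift [ 11.16   67.03  -92.187]
0 shift [  52.99    18.466 -155.337]
```

>>> move_arm(steps=[[-0.64,-1.09,-7.4,0,0.01,0,0.045],[-0.64,-1.09,-7.4,0,0.01,0,0.045],[-0.64,-1.09,-7.4,0,0.01,0,0.045],[-0.64,-1.09,-7.4,0,0.01,0,0.045],[-0.64,-1.09,-7.4,0,0.01,0,0.045]])

```text
clock: 10.65
eef_pos: [445.7, 355.7, 311.5]
tool_rot: [2.391, -0.098, 1.058]
force: [0.8, 0.5, -0.1]
width: 45.2
gripper_force: 0.0
```

>>> move_arm(steps=[[-0.64,-1.09,-7.4,0,0.01,0,0.045],[-0.64,-1.09,-7.4,0,0,0,0.045],[0,0,0,0,0,0,0.045]])

```text
clock: 10.95
eef_pos: [447.0, 367.8, 310.2]
tool_rot: [2.346, -0.102, 0.81]
force: [-0.5, -0.2, -0.4]
width: 45.0
gripper_force: 0.0
```

```bash
python3 goto.py 38
```

```text
10.95 [446.956 367.768 310.184] q [-1.463  0.596  0.455  1.763  0.627  1.067 -2.241] [-0.479 -0.175 -0.382] 45.01990621921446 0.0
tool z [ 0.566 -0.441 -0.696] want [ 0.566 -0.444 -0.694]
1 rotleft [-101.771   79.535  124.923]
-1 rotleft [-0.004 -0.201 -0.32 ]
90 shift [  3.537  -3.029 -91.111]
0 shift [  54.504  -43.008 -153.569]
```

>>> move_arm(steps=[[0,0,0,0.0015,-0.001,-0.035,0.045],[0,0,0,0.001,-0.001,-0.035,0.045],[0,0,0,0.001,-0.001,-0.021,0.045],[0,0,0,0,0,0,0.045]])

```text
clock: 11.35
eef_pos: [449.3, 359.3, 218.7]
tool_rot: [2.344, -0.097, 0.808]
force: [-0.5, -0.2, 0.5]
width: 45.0
gripper_force: 0.0
```

```bash
python3 runfit.py | tail -5; python3 goto.py 38
```

```text
[ 0.512 -0.71   0.485]] bar [492.521 331.949 170.451]
ALL [629.91  347.855  92.015] 0.40009981468620026
[[ 0.186 -0.463 -0.867]
 [ 0.843  0.529 -0.102]
 [ 0.505 -0.712  0.488]] bar [491.208 331.596 170.101] hole clearance
12.1 [450.768 361.48  221.21 ] q [-1.45   0.722  0.455  1.848  0.655  0.894 -2.372] [-1.46   0.25  -0.426] 45.058908839671965 0.0
tool z [ 0.568 -0.442 -0.694] want [ 0.566 -0.444 -0.694]
1 rotleft [-102.056   79.766  124.865]
-1 rotleft [-0.012  0.046 -0.161]
90 shift [-0.276  3.259 -2.138]
0 shift [ 50.691 -36.72  -64.596]
```

>>> move_arm(steps=[[0,0,0,0.01,-0.0075,-0.0125,0.045],[0,0,0,0.0115,-0.0085,-0.0145,0.045],[0,0,0,0.0115,-0.0085,-0.0145,0.045],[0,0,0,0.0115,-0.0085,-0.0145,0.045],[0,0,0,0.0065,-0.005,-0.0085,0.045]])

```text
clock: 12.6
eef_pos: [502.3, 322.1, 155.9]
tool_rot: [2.342, -0.104, 0.806]
force: [0.1, -0.3, 1.2]
width: 45.2
gripper_force: 0.0
```

>>> move_arm(steps=[[0,0,0,0,0,0,0.045],[0,0,0,0,0,0,0.045],[0,0,0,0,0,0,0.0],[0,0,0,0,0,0,0.0],[0,0,0,0,0,0,0.0]])

```text
clock: 13.1
eef_pos: [501.6, 324.0, 157.0]
tool_rot: [2.343, -0.106, 0.808]
force: [0.8, -0.1, 0.0]
width: 13.7
gripper_force: 58.5
```

>>> move_arm(steps=[[0,0,0,0,0,0,0.0],[0,0,0,0,0,0,0.0],[0,0,0,0,0,0,0.0]])

```text
clock: 13.4
eef_pos: [501.6, 323.8, 156.8]
tool_rot: [2.343, -0.105, 0.807]
force: [-0.2, 0.2, 0.9]
width: 13.1
gripper_force: 58.5
```

```bash
python3 runfit.py | tail -5; python3 goto.py 38
```

```text
[ 0.365 -0.776  0.515]] bar [495.001 329.63  174.086]
ALL [630.136 348.126  91.65 ] 0.297255862555474
[[ 0.186 -0.459 -0.869]
 [ 0.836  0.538 -0.105]
 [ 0.515 -0.707  0.484]] bar [491.141 331.356 169.103] hole clearance
14.1 [501.724 323.55  156.658] q [-1.361  0.832  0.492  1.902  0.733  0.695 -2.432] [-3.049  0.285  1.434] 13.348685938383493 58.686857521533966
tool z [ 0.568 -0.442 -0.694] want [ 0.566 -0.444 -0.694]
1 rotleft [-102.052   79.753  124.876]
-1 rotleft [-0.02   0.04  -0.165]
90 shift [-51.231  41.189  62.415]
0 shift [-0.264  1.21  -0.044]
```

The grip is good. Now I'll work out an arc that swings the key upright about the hole while centring the shank.

```bash
cat > arc.py <<'E'
from h import *
np.set_printoptions(precision=1,suppress=True)
o=np.array([630.1,348.1,91.7]); z=np.array([-.869,-.105,.484]); T0=telemetry.read_state()['eef_pos']
n=np.cross(z,[0,0,1]); a=np.arcsin(np.linalg.norm(n)); n/=np.linalg.norm(n)
h0=o+z*(126-o[2])/z[2]; h1=np.array([571,348.,126]); N=8; prev=T0
print(np.degrees(a),n*np.degrees(a)/N,h0)
for k in range(1,N+1):
    p=h0+(h1-h0)*k/N+R.from_rotvec(n*a*k/N).apply(T0-h0); print(p,p-prev); prev=p
E
python3 arc.py
```

```text
61.08293092287008 [-0.9  7.6  0. ] [568.5 340.7 126. ]
[506.7 325.  165.5] [5.  1.5 8.8]
[512.8 326.6 173.6] [6.1 1.6 8.1]
[519.9 328.4 180.8] [7.1 1.7 7.3]
[527.8 330.2 187.1] [8.  1.8 6.3]
[536.6 332.2 192.4] [8.8 1.9 5.2]
[546.  334.2 196.4] [9.4 2.  4. ]
[555.8 336.2 199.2] [9.8 2.1 2.8]
[565.9 338.3 200.7] [10.1  2.1  1.5]
```

>>> move_arm(steps=[[-0.45,3.8,0,0.0025,0.0007,0.0045,0],[-0.45,3.8,0,0.0025,0.0008,0.0043,0],[-0.45,3.8,0,0.003,0.0008,0.0041,0],[-0.45,3.8,0,0.0031,0.0008,0.004,0],[0,0,0,0,0,0,0]])

```text
clock: 14.6
eef_pos: [515.8, 325.3, 174.8]
tool_rot: [2.512, 0.098, 0.802]
force: [0.5, 0.6, -1.7]
width: 13.4
gripper_force: 59.7
```

```bash
cat > ks.py <<'E'
import sys,io,contextlib
from fit import *
o0=np.array([float(v) for v in sys.argv[1].split(',')]); z0=np.array([float(v) for v in sys.argv[2].split(',')]); x0=np.array([float(v) for v in sys.argv[3].split(',')])
s=telemetry.read_state(); T=rot(s['tool_rot'])
print(s['clock'],s['eef_pos'],'q',s['qpos'],'F',s['force'],'M',s['torque'],s['width'],s['gripper_force'],'toolz',T[:,2])
for cam in('side','top'):
    with contextlib.redirect_stdout(io.StringIO()): im,d,P,m=obs(cam)
    if m is None: print(cam,'none'); continue
    q=P[cv2.erode(m.astype(np.uint8),np.ones((3,3)))>0]
    if len(q)<60: print(cam,len(q)); continue
    o,K,e=fit(q,o0,z0,x0); print(cam,len(q),'o',o,'z',K[:,2],'x',K[:,0],'e',e,'bar',o+160*K[:,2])
E
python3 ks.py 615,348,70 -.71,-.08,.71 .3,.86,.4
```

```text
14.6 [515.819 325.289 174.754] q [-1.116  0.76   0.283  1.71   0.542  0.923 -2.012] F [ 0.525  0.567 -1.716] M [0.665 0.589 0.026] 13.447907964536673 59.66310806572437 toolz [ 0.368 -0.466 -0.805]
side 849 o [624.194 348.25   78.264] z [-0.707 -0.095  0.701] x [0.273 0.878 0.394] e 0.4858232088895136 bar [511.08  333.024 190.395]
top 451 o [620.543 347.957  76.132] z [-0.708 -0.076  0.703] x [0.338 0.837 0.43 ] e 1.0047313792452641 bar [507.322 335.871 188.537]
```

>>> move_arm(steps=[[-0.45,3.8,0,0.0035,0.0008,0.0037,0],[-0.45,3.8,0,0.0036,0.0009,0.0036,0],[-0.45,3.8,0,0.004,0.0009,0.0032,0],[-0.45,3.8,0,0.004,0.0009,0.003,0],[-0.45,3.8,0,0.0044,0.001,0.0026,0]])

```text
clock: 15.5
eef_pos: [532.2, 331.2, 189.9]
tool_rot: [2.738, 0.357, 0.859]
force: [-0.3, -0.2, -2.3]
width: 13.1
gripper_force: 59.7
```

>>> move_arm(steps=[[-0.45,3.8,0,0.0044,0.001,0.0026,0],[-0.45,3.8,0,0.0047,0.001,0.002,0],[-0.45,3.8,0,0.0047,0.001,0.002,0],[0,0,0,0,0,0,0],[0,0,0,0,0,0,0]])

```text
clock: 16.0
eef_pos: [545.9, 333.8, 195.6]
tool_rot: [2.889, 0.499, 0.921]
force: [-0.4, -0.6, -2.8]
width: 13.1
gripper_force: 59.7
```

```bash
python3 ks.py 590,348,55 -.25,-.03,.96 .48,.86,.1
```

```text
16.0 [545.878 333.809 195.555] q [-0.802  0.906  0.074  1.186  0.277  1.502 -1.411] F [-0.398 -0.573 -2.844] M [ 0.808 -0.047  0.03 ] 13.079733685667101 59.656802639365196 toolz [-0.081 -0.52  -0.85 ]
side 734 o [589.93  349.495  56.262] z [-0.264 -0.032  0.964] x [0.477 0.864 0.159] e 0.6049217199745027 bar [547.618 344.45  210.484]
top 265 o [592.303 347.888  57.707] z [-0.273 -0.01   0.962] x [0.464 0.875 0.141] e 1.0205026589115391 bar [548.639 346.279 211.625]
```

>>> move_arm(steps=[[-0.45,3.8,0,0.0049,0.001,0.0014,0],[-0.45,3.8,0,0.0049,0.001,0.0014,0],[-0.4,3.8,0,0.005,0.001,0.0008,0],[-0.3,3.9,0,0.005,0.001,0.0007,0],[0,0,0,0,0,0,0]])

```text
clock: 16.9
eef_pos: [567.6, 336.6, 198.4]
tool_rot: [3.138, 0.671, 1.057]
force: [0.5, 0.5, -3.3]
width: 13.4
gripper_force: 59.6
```

>>> move_arm(steps=[[0,0,0,0,0,0,0]])

```text
clock: 17.0
eef_pos: [566.0, 337.8, 199.9]
tool_rot: [3.138, 0.669, 1.059]
force: [0.3, 0.4, -2.4]
width: 13.0
gripper_force: 59.6
```

```bash
python3 ks.py 571,348,55 0,0,1 .5,.86,0
```

```text
17.0 [565.97  337.827 199.886] q [-0.709  1.079  0.029  0.83   0.215  1.859 -1.203] F [ 0.264  0.365 -2.439] M [ 0.817 -0.405 -0.025] 13.047996838612724 59.60070736706257 toolz [-0.301 -0.543 -0.784]
side 844 o [573.561 349.166  53.74 ] z [-0.007 -0.002  1.   ] x [0.486 0.874 0.005] e 0.5065603339983427 bar [572.438 348.82  213.736]
top 288 o [574.582 347.84   55.916] z [-0.035  0.013  0.999] x [0.412 0.911 0.003] e 0.983253694395998 bar [568.919 349.889 215.803]
```

>>> move_arm(steps=[[0,0,0,-0.001,0,-0.01,0],[0,0,0,0,0,-0.012,0],[0,0,0,0,0,-0.012,0],[0,0,0,0,0,-0.008,0],[0,0,0,0,0,0,0]])

```text
clock: 17.9
eef_pos: [564.5, 337.8, 157.2]
tool_rot: [3.14, 0.671, 1.061]
force: [-0.4, -0.8, -1.6]
width: 13.0
gripper_force: 60.1
```

```bash
python3 ks.py 571,348,12 0,0,1 .5,.86,0
```

```text
17.9 [564.55  337.843 157.188] q [-0.709  1.115  0.025  0.864  0.211  1.793 -1.22 ] F [-0.351 -0.814 -1.58 ] M [ 0.803 -0.47   0.021] 13.020720919847115 60.11547066271305 toolz [-0.302 -0.544 -0.783]
side 658 o [572.298 349.272  10.993] z [-0.008 -0.003  1.   ] x [0.487 0.873 0.007] e 0.4944768224427687 bar [571.044 348.733 170.987]
top 202 o [577.796 351.189  13.469] z [-0.055  0.     0.998] x [0.394 0.919 0.022] e 1.2080718681048666 bar [568.943 351.201 173.223]
```

Origin is at z≈11, so it is almost seated. I'll lower it the last bit, release, and back off along the tool axis.

>>> move_arm(steps=[[0,0,0,0,0,-0.0015,0],[0,0,0,0,0,0,0.03],[0,0,0,0,0,0,0.04],[0,0,0,0,0,0,0.04]])

```text
clock: 18.7
eef_pos: [565.1, 338.0, 157.5]
tool_rot: [3.139, 0.669, 1.06]
force: [0.8, -0.4, -0.2]
width: 40.2
gripper_force: 0.0
```

>>> move_arm(steps=[[0,0,0,0.006,0.011,0.016,0.04],[0,0,0,0.012,0.022,0.032,0.04],[0,0,0,0.012,0.022,0.032,0.04],[0,0,0,0.006,0.01,0.016,0.04],[0,0,0,0,0,0,0.06]])

```text
clock: 19.2
eef_pos: [579.9, 380.1, 235.3]
tool_rot: [3.12, 0.642, 1.059]
force: [-0.1, 0.0, 0.4]
width: 53.4
gripper_force: 0.0
```

```bash
cat > tgt.py <<'E'
# rotation to a vertical tool with given tool-y azimuth
from h import *
import sys
np.set_printoptions(precision=2,suppress=True)
s=telemetry.read_state();T=rot(s['tool_rot']); a=np.radians(float(sys.argv[1])); y=np.array([np.cos(a),np.sin(a),0]); z=np.array([0,0,-1.])
D=np.stack([np.cross(y,z),y,z],1); print(s['clock'],s['eef_pos'],s['qpos'],s['width'],s['force'],'rot',R.from_matrix(D@T.T).as_rotvec(degrees=True))
E
python3 ks.py 571,348,12 0,0,1 .5,.86,0; python3 tgt.py -29
```

```text
19.2 [579.94  380.066 235.273] q [-0.836  1.15   0.444  0.619 -0.08   1.981 -1.04 ] F [-0.053  0.024  0.378] M [ 0.587 -0.254 -0.005] 53.36003199962762 0.0 toolz [-0.274 -0.533 -0.801]
side none
top 424 o [575.443 344.421  10.847] z [-0.033 -0.001  0.999] x [0.382 0.924 0.013] e 1.3385897832583424 bar [570.235 344.258 170.762]
19.6 [579.54 378.33 232.02] [-0.83  1.15  0.44  0.62 -0.08  1.98 -1.04] 59.862045563757185 [ 0.2  -0.49 -0.12] rot [ 32.73 -17.26  -0.07]
```

>>> move_arm(steps=[[6.54,-3.45,0,0,-0.005,0.02,0.06],[6.54,-3.45,0,-0.01,-0.01,0.02,0.06],[6.54,-3.45,0,-0.01,-0.02,0.01,0.06],[6.54,-3.45,0,-0.01,-0.025,0,0.06],[6.54,-3.45,0,-0.01,-0.025,0,0.06]])

```text
clock: 20.1
eef_pos: [539.3, 293.2, 284.1]
tool_rot: [3.137, -0.007, 1.066]
force: [0.6, 0.3, -0.1]
width: 59.9
gripper_force: 0.0
```

>>> move_arm(steps=[[0,0,0,-0.005,-0.01,-0.01,0.06],[0,0,0,-0.005,-0.01,-0.01,0.06],[0,0,0,0,0,0,0.06],[0,0,0,0,0,0,0.06]])

```text
clock: 20.5
eef_pos: [529.9, 274.4, 263.1]
tool_rot: [3.14, -0.001, 1.066]
force: [0.5, -0.2, -0.5]
width: 59.8
gripper_force: 0.0
```

```bash
cat > look.py <<'E'
from h import *
import sys
np.set_printoptions(precision=2,suppress=True)
c=eyes.calibration('wrist'); s=telemetry.read_state(); im,d=eyes.get_image('wrist'); P=cloud('wrist',d,c)
T=rot(s['tool_rot']); print(s['clock'],s['eef_pos'],'yaw',np.degrees(np.arctan2(T[1,1],T[0,1])),'cam',c['position'],s['qpos'],s['force'])
near=(np.hypot(P[...,0]-571,P[...,1]-348)<75)&(d>0)
def rep(n,z0,z1,r=75):
    m=near&(P[...,2]>z0)&(P[...,2]<z1)&(np.hypot(P[...,0]-571,P[...,1]-348)<r); q=P[m].astype(np.float32)
    print(n,len(q),cv2.minAreaRect(q[:,:2]),'z',np.median(q[:,2]),'circ',cv2.minEnclosingCircle(q[:,:2])) if len(q)>20 else print(n,len(q))
rep('bar',173,186); rep('plate',127,132.5); rep('collar',133.5,140,40)
cv2.imwrite(f'pics/look_{s["clock"]}.png',im)
E
python3 look.py; python3 tgt.py -29
```

```text
20.5 [529.86 274.38 263.06] yaw -28.93189921137889 cam [569.75 347.97 405.02] [-0.76  0.54  0.37  1.64 -0.22  1.   -0.82] [ 0.47 -0.18 -0.47]
20.55 [530.14 274.89 263.08] [-0.76  0.54  0.37  1.64 -0.22  1.   -0.82] 59.91712513182242 [ 0.13  0.61 -0.35] rot [-0.    0.16 -0.11]Traceback (most recent call last):
  File "look.py", line 10, in <module>
    rep('bar',173,186); rep('plate',127,132.5); rep('collar',133.5,140,40)
    ~~~^^^^^^^^^^^^^^^
  File "look.py", line 9, in rep
    print(n,len(q),cv2.minAreaRect(q[:,:2]),'z',np.median(q[:,2]),'circ',cv2.minEnclosingCircle(q[:,:2])) if len(q)>20 else print(n,len(q))
                   ~~~~~~~~~~~~~~~^^^^^^^^^
cv2.error: OpenCV(4.12.0) /io/opencv/modules/imgproc/src/convhull.cpp:143: error: (-215:Assertion failed) total >= 0 && (depth == CV_32F || depth == CV_32S) in function 'convexHull'
```

```bash
sed -i 's/cv2.minAreaRect(q\[:,:2\])/cv2.minAreaRect(q[:,:2].copy())/;s/cv2.minEnclosingCircle(q\[:,:2\])/cv2.minEnclosingCircle(q[:,:2].copy())/' look.py; python3 look.py
```

```text
20.55 [530.14 274.89 263.08] yaw -28.894221454018705 cam [569.91 348.48 405.11] [-0.76  0.54  0.37  1.64 -0.22  1.   -0.82] [ 0.13  0.61 -0.35]
bar 4008 ((569.2450561523438, 345.924072265625), (91.04938507080078, 14.032470703125), 61.00086212158203) z 177.94798 circ ((568.5104370117188, 346.4898376464844), 45.765506744384766)
plate 8109 ((569.568115234375, 349.3096923828125), (92.27352905273438, 74.3802261352539), 82.7232894897461) z 129.2197 circ ((569.471923828125, 349.5721435546875), 58.668636322021484)
collar 3051 ((570.3402099609375, 348.16552734375), (50.16881561279297, 53.07368850708008), 61.45729064941406) z 135.20741 circ ((570.409912109375, 348.3912353515625), 26.91214942932129)
```

>>> move_arm(steps=[[0,0,-0.1,0.014,0.0254,0,0.06],[0,0,0,0.014,0.025,0,0.06],[0,0,0,0.012,0.023,0,0.06],[0,0,0,0,0,-0.03,0.06],[0,0,0,0,0,-0.03,0.06]])

```text
clock: 21.1
eef_pos: [570.6, 349.8, 202.4]
tool_rot: [3.138, -0.003, 1.067]
force: [-0.2, -0.6, -0.8]
width: 59.9
gripper_force: 0.0
```

>>> move_arm(steps=[[0,0,0,0,0,-0.03,0.06],[0,0,0,0,0,-0.022,0.06],[0,0,0,0,0,0,0.06],[0,0,0,0,0,0,0.06],[0,0,0,0,0,0,0.06]])

```text
clock: 21.6
eef_pos: [570.8, 348.1, 152.4]
tool_rot: [3.138, -0.003, 1.064]
force: [0.3, 0.1, 0.2]
width: 59.9
gripper_force: 0.0
```

```bash
python3 tgt.py -29; python3 look.py|head -2
```

```text
21.6 [570.81 348.07 152.4 ] [-0.77  0.76  0.33  1.55 -0.29  0.88 -0.85] 59.90713717661215 [0.33 0.06 0.22] rot [-0.04  0.27  0.02]
21.6 [570.81 348.07 152.4 ] yaw -29.022194575374204 cam [610.47 421.48 294.57] [-0.77  0.76  0.33  1.55 -0.29  0.88 -0.85] [0.33 0.06 0.22]
bar 10607 ((570.9639892578125, 349.8129577636719), (75.01884460449219, 70.28883361816406), 17.73811149597168) z 178.08115 circ ((569.8978271484375, 351.22491455078125), 45.99699020385742)
```

>>> move_arm(steps=[[0,0,0,0,0,0,0],[0,0,0,0,0,0,0],[0,0,0,0,0,0,0],[0,0,0,0,0,0,0],[0,0,0,0,0,0,0]])

```text
clock: 22.15
eef_pos: [570.0, 347.3, 151.7]
tool_rot: [3.139, -0.001, 1.064]
force: [-1.2, -0.1, 6.5]
width: 14.1
gripper_force: 58.5
```

>>> move_arm(steps=[[0,0,0,0,0,0.005,0],[0,0,0,-0.0005,0.001,0.01,0],[0,0,0,0,0,0.012,0],[0,0,0,0,0,0.012,0],[0,0,0,0,0,0.008,0]])

```text
clock: 22.65
eef_pos: [569.7, 348.5, 199.6]
tool_rot: [3.138, -0.002, 1.064]
force: [0.6, -0.0, -1.7]
width: 14.2
gripper_force: 58.6
```

>>> move_arm(steps=[[0,0,0,0,0,0.006,0],[0,0,0,0,0,0,0],[0,0,0,0,0,0,0]])

```text
clock: 22.95
eef_pos: [568.9, 348.2, 203.7]
tool_rot: [3.14, -0.0, 1.064]
force: [-0.7, 0.0, -3.0]
width: 14.2
gripper_force: 58.6
```

```bash
python3 tgt.py -29; python3 ks.py 570,349,63 0,0,1 .485,.87,0; python3 look.py
```

```text
22.95 [568.88 348.17 203.66] [-0.79  0.7   0.35  1.5  -0.27  0.98 -0.88] 14.248159497312738 [-0.71  0.01 -2.98] rot [0.04 0.1  0.05]
22.95 [568.875 348.172 203.656] q [-0.787  0.704  0.347  1.502 -0.266  0.981 -0.875] F [-0.709  0.011 -2.985] M [-0.018  0.041 -0.015] 14.248159497312738 58.61803472042084 toolz [ 0.002 -0.001 -1.   ]
side 856 o [570.05  348.182  61.836] z [-0.005  0.02   1.   ] x [ 0.535  0.845 -0.015] e 0.6352583668537175 bar [569.278 351.441 221.801]
top 263 o [571.629 346.545  61.386] z [-0.012  0.02   1.   ] x [ 0.476  0.879 -0.012] e 1.0780156526603974 bar [569.721 349.689 221.343]
23.35 [568.99 348.16 203.53] yaw -29.046259307709953 cam [609.11 421.8  345.43] [-0.79  0.7   0.35  1.5  -0.27  0.98 -0.88] [ 0.64  0.11 -2.58]
bar 382 ((573.2770385742188, 356.42510986328125), (34.202903747558594, 53.364627838134766), 60.32878494262695) z 185.58414 circ ((569.4948120117188, 349.4476013183594), 27.004802703857422)
plate 8574 ((569.20361328125, 349.2672119140625), (92.6605453491211, 74.5409164428711), 82.68750762939453) z 129.23491 circ ((569.6083374023438, 349.44049072265625), 58.622135162353516)
collar 0
```

Key and hole are now aligned to about 0.2 mm. Lifting out slowly.

>>> move_arm(steps=[[0,0,0,0,0,0.008,0],[0,0,0,0,0,0.012,0],[0,0,0,0,0,0.012,0],[0,0,0,0,0,0.012,0],[0,0,0,0,0,0.012,0]])

```text
clock: 23.9
eef_pos: [569.3, 348.3, 261.5]
tool_rot: [3.139, -0.001, 1.064]
force: [0.7, -0.4, -2.3]
width: 14.7
gripper_force: 58.7
```

>>> move_arm(steps=[[0,0,0,0,0,0.012,0],[0,0,0,0,0,0.012,0],[0,0,0,0,0,0.012,0],[0,0,0,0,0,0.012,0],[0,0,0,0,0,0.008,0]])

```text
clock: 24.4
eef_pos: [569.4, 348.3, 317.2]
tool_rot: [3.139, -0.001, 1.064]
force: [0.2, -0.4, -2.6]
width: 14.4
gripper_force: 58.7
```

```bash
python3 ks.py 570,349,175 0,0,1 .485,.87,0
```

```text
24.4 [569.397 348.31  317.187] q [-0.801  0.609  0.38   1.355 -0.227  1.217 -0.912] F [ 0.243 -0.43  -2.606] M [ 0.036 -0.054  0.1  ] 14.402005541833674 58.679932951927185 toolz [ 0.003 -0.    -1.   ]
side 1811 o [570.471 350.044 175.521] z [-0.     0.006  1.   ] x [ 0.508  0.861 -0.005] e 0.5632367684683413 bar [570.442 351.079 335.518]
top 454 o [573.298 345.342 173.672] z [-0.019  0.022  1.   ] x [ 0.496  0.868 -0.01 ] e 1.101055724096331 bar [570.302 348.896 333.604]
```

>>> move_arm(steps=[[0,0,0.5,0,-0.015,0,0],[0,0,1,0,-0.03,0,0],[0,0,1,0,-0.04,0,0],[0,0,1,0,-0.045,0,0],[0,0,1,0,-0.045,0,0]])

```text
clock: 25.3
eef_pos: [568.6, 170.2, 315.7]
tool_rot: [3.139, 0.001, 1.143]
force: [1.0, -1.1, -2.3]
width: 14.5
gripper_force: 58.7
```

>>> move_arm(steps=[[0,0,1,0,-0.045,0,0],[0,0,1,0,-0.045,0,0],[0,0,1,0,-0.04,0,0],[0,0,1,0,-0.03,0,0],[0,0,0.5,0,-0.018,0,0]])

```text
clock: 25.8
eef_pos: [568.0, -10.1, 316.1]
tool_rot: [3.139, 0.002, 1.216]
force: [-0.2, -0.7, -2.7]
width: 14.2
gripper_force: 58.7
```

>>> move_arm(steps=[[0,0,0,0,-0.0077,0,0],[0,0,0,0,0,0,0],[0,0,0,0,0,0,0],[0,0,0,0,0,0,0]])

```text
clock: 26.2
eef_pos: [569.0, -10.7, 315.6]
tool_rot: [3.14, -0.001, 1.223]
force: [0.4, 0.0, -2.8]
width: 14.3
gripper_force: 58.7
```

```bash
cat > tube.py <<'E'
from h import *
from scipy.optimize import least_squares
np.set_printoptions(precision=2,suppress=True)
c=eyes.calibration('wrist'); s=telemetry.read_state(); im,d=eyes.get_image('wrist'); P=cloud('wrist',d,c)
T=rot(s['tool_rot']); print(s['clock'],s['eef_pos'],'yaw',np.degrees(np.arctan2(T[1,1],T[0,1])),'q',s['qpos'],s['force'],s['width'])
def circ(m,r):
    q=P[m][:,:2]
    if len(q)<30: return len(q)
    f=least_squares(lambda v:np.hypot(*(q-v).T)-r,q.mean(0),loss='soft_l1',f_scale=.5); return len(q),f.x,np.median(abs(f.fun))
r=np.hypot(P[...,0]-570,P[...,1]+11); z=P[...,2]
t=s['eef_pos']; ck=t[2]+19-160+126  # collar top height
rk=np.hypot(P[...,0]-t[0],P[...,1]-t[1])
m=(d>0)&(rk<40)&(abs(z-ck)<5); q=P[m][:,:2].astype(np.float32); print('collar',len(q),cv2.minEnclosingCircle(q) if len(q)>20 else '')
m=(d>0)&(r<35)&(z>132)&(z<145); q=P[m][:,:2].astype(np.float32); print('rim',len(q),cv2.minEnclosingCircle(q) if len(q)>20 else '')
m=(d>0)&(r>22)&(r<27)&(z>75)&(z<112); print('tube outer',circ(m,24.5))
cv2.imwrite(f'pics/tube_{s["clock"]}.png',im)
E
python3 tube.py;  python3 ks.py 570,-11,175 0,0,1 .33,.94,0
```

```text
26.2 [569.04 -10.69 315.59] yaw -19.903487167759707 q [-0.28  0.45  0.38  1.64 -0.18  1.09 -0.2 ] [ 0.4   0.01 -2.78] 14.340125298295442
collar 3449 ((569.2814331054688, -8.924727439880371), 26.954286575317383)
rim 963 ((570.3176879882812, -10.918800354003906), 27.754011154174805)
tube outer 9
26.25 [569.055 -10.81  315.574] q [-0.282  0.446  0.381  1.643 -0.183  1.086 -0.197] F [ 0.144 -0.212 -2.253] M [-0.006 -0.026  0.009] 14.51826316508049 58.7192165851593 toolz [ 0.002  0.    -1.   ]
side 597 o [569.393  -9.063 174.109] z [0.003 0.011 1.   ] x [ 0.376  0.926 -0.011] e 0.873715780784738 bar [569.814  -7.281 334.098]
top none
```

>>> move_arm(steps=[[0,0,0,0.0009,-0.0016,-0.008,0],[0,0,0,0,0,-0.01,0],[0,0,0,0,0,-0.01,0],[0,0,0,0,0,0,0],[0,0,0,0,0,0,0]])

```text
clock: 27.15
eef_pos: [569.7, -14.1, 287.2]
tool_rot: [3.14, 0.0, 1.221]
force: [0.1, 0.1, -2.1]
width: 14.4
gripper_force: 58.7
```

```bash
python3 tube.py;  python3 ks.py 570,-11,147 0,0,1 .33,.94,0
```

```text
27.15 [569.74 -14.06 287.21] yaw -20.051122118192406 q [-0.27  0.47  0.37  1.68 -0.2   1.02 -0.18] [ 0.07  0.08 -2.14] 14.435568930425108
collar 3437 ((569.794921875, -12.60472583770752), 26.96003532409668)
rim 1198 ((570.4786987304688, -11.165802955627441), 28.01930809020996)
tube outer 14
27.2 [570.071 -14.099 287.668] q [-0.271  0.474  0.374  1.682 -0.196  1.021 -0.182] F [ 0.026  0.577 -2.947] M [ 0.027  0.015 -0.016] 14.635531892992137 58.74384105205536 toolz [ 0.002 -0.    -1.   ]
side 688 o [570.638 -12.275 146.073] z [0.002 0.005 1.   ] x [ 0.36   0.933 -0.006] e 0.8064575353924992 bar [571.028 -11.42  306.071]
top none
```

>>> move_arm(steps=[[0,0,0,0.0005,0.0012,0,0],[0,0,0,0,0,-0.005,0],[0,0,0,0,0,-0.005,0],[0,0,0,0,0,-0.005,0],[0,0,0,0,0,0,0]])

```text
clock: 28.1
eef_pos: [569.8, -12.8, 271.6]
tool_rot: [3.141, 0.0, 1.221]
force: [-0.2, 0.5, -2.5]
width: 14.3
gripper_force: 58.7
```

```bash
python3 tube.py
```

```text
28.1 [569.76 -12.77 271.63] yaw -20.048223360419502 q [-0.27  0.49  0.37  1.7  -0.2   0.99 -0.18] [-0.19  0.48 -2.48] 14.31848205163627
collar 3440 ((569.9319458007812, -11.197145462036133), 26.981494903564453)
rim 1433 ((570.2372436523438, -11.109192848205566), 27.83946990966797)
tube outer 10
```

>>> move_arm(steps=[[0,0,0,0.0003,0,-0.006,0],[0,0,0,0,0,-0.006,0],[0,0,0,0,0,-0.006,0],[0,0,0,0,0,-0.006,0],[0,0,0,0,0,0,0]])

```text
clock: 28.65
eef_pos: [570.0, -12.7, 247.6]
tool_rot: [3.141, 0.0, 1.221]
force: [-0.8, 0.7, -1.7]
width: 14.4
gripper_force: 58.7
```

```bash
python3 tube.py
```

```text
28.65 [570.04 -12.74 247.61] yaw -20.04321460990284 q [-0.26  0.52  0.36  1.73 -0.22  0.93 -0.17] [-0.76  0.73 -1.7 ] 14.352043445470636
collar 3440 ((570.2311401367188, -11.077743530273438), 26.9570255279541)
rim 1325 ((570.2391357421875, -10.95931625366211), 27.8076114654541)
tube outer 13
```

Inside the tube with no contact force. Lowering to just above the stem.

>>> move_arm(steps=[[0,0,0,0,0,-0.008,0],[0,0,0,0,0,-0.01,0],[0,0,0,0,0,-0.01,0],[0,0,0,0,0,-0.008,0],[0,0,0,0,0,0,0]])

```text
clock: 29.2
eef_pos: [569.8, -12.8, 211.1]
tool_rot: [-3.141, 0.001, 1.221]
force: [0.0, -0.6, -3.2]
width: 14.4
gripper_force: 58.7
```

>>> move_arm(steps=[[0,0,0,0,0,-0.004,0],[0,0,0,0,0,-0.004,0],[0,0,0,0,0,-0.004,0],[0,0,0,0,0,0,0]])

```text
clock: 29.6
eef_pos: [570.4, -12.8, 200.3]
tool_rot: [3.14, -0.0, 1.221]
force: [-0.5, 0.4, -2.9]
width: 14.6
gripper_force: 58.7
```

>>> move_arm(steps=[[0,0,0,0,0,-0.003,0],[0,0,0,0,0,-0.003,0],[0,0,0,0,0,-0.003,0],[0,0,0,0,0,0,0]])

```text
clock: 30.0
eef_pos: [570.4, -12.8, 191.3]
tool_rot: [3.14, -0.0, 1.221]
force: [0.0, -0.0, -1.5]
width: 14.3
gripper_force: 58.8
```

>>> move_arm(steps=[[0,0,0,0,0,-0.004,0],[0,0,0,0,0,-0.004,0],[0,0,0,0,0,-0.004,0],[0,0,0,0,0,0,0]])

```text
clock: 30.4
eef_pos: [570.2, -12.8, 179.0]
tool_rot: [3.141, 0.0, 1.221]
force: [-0.9, -0.1, -2.8]
width: 14.9
gripper_force: 58.8
```

>>> move_arm(steps=[[0,0,0,0,0,-0.003,0],[0,0,0,0,0,0,0],[0,0,0,0,0,0,0]])

```text
clock: 30.7
eef_pos: [570.8, -12.9, 176.8]
tool_rot: [3.139, -0.0, 1.221]
force: [0.7, -1.0, -2.3]
width: 14.4
gripper_force: 58.8
```

>>> move_arm(steps=[[0,0,0,0,0,-0.002,0],[0,0,0,0,0,0,0],[0,0,0,0,0,0,0]])

```text
clock: 31.0
eef_pos: [571.6, -13.0, 175.6]
tool_rot: [3.137, -0.001, 1.221]
force: [0.8, -0.3, 4.3]
width: 14.6
gripper_force: 60.1
```

```bash
python3 tube.py;  python3 ks.py 570,-11,34 0,0,1 .33,.94,0
```

```text
31.0 [571.65 -13.   175.61] yaw -20.052044334826032 q [-0.23  0.6   0.32  1.81 -0.26  0.77 -0.13] [ 0.8  -0.29  4.31] 14.584239758205085
collar 3451 ((571.7199096679688, -11.219555854797363), 26.84720802307129)
rim 707 ((570.8394165039062, -6.928558826446533), 27.176170349121094)
tube outer (41, array([570.15, -11.43]), np.float64(0.16656089698813759))
31.05 [571.658 -12.994 175.591] q [-0.234  0.603  0.322  1.809 -0.261  0.767 -0.126] F [-0.212  0.052  5.052] M [-0.036 -0.04  -0.041] 14.378511443999956 60.199735164642334 toolz [ 0.004 -0.    -1.   ]
side 272 o [571.537 -11.468  33.752] z [0.004 0.019 1.   ] x [ 0.407  0.913 -0.019] e 0.7375551374168055 bar [572.169  -8.35  193.72 ]
top 1685 o [550.052 193.796  52.824] z [0.133 0.981 0.143] x [ 0.034  0.14  -0.99 ] e 25.60031970969171 bar [571.382 350.698  75.771]
```

The socket is fully home, with its origin at z≈34 and about 5 N of push. Turning clockwise in small steps and watching the moment.

>>> move_arm(steps=[[0,0,-5,-0.0003,0.0001,0,0],[0,0,-6,-0.0002,0.0001,0,0],[0,0,-6,-0.0002,0.0001,0,0],[0,0,-6,-0.0002,0.0001,0,0],[0,0,0,0,0,0,0]])

```text
clock: 31.95
eef_pos: [570.8, -12.6, 175.6]
tool_rot: [3.138, -0.001, 0.817]
force: [-0.3, 0.0, 6.5]
width: 14.3
gripper_force: 60.6
```

```bash
cat > st.py <<'E'
from h import *
np.set_printoptions(precision=2,suppress=True)
s=telemetry.read_state();T=rot(s['tool_rot']); print(s['clock'],s['eef_pos'],'yaw',np.degrees(np.arctan2(T[1,1],T[0,1])),'F',s['force'],'M',s['torque'],'tz',T[:,2],s['width'],s['qpos'])
E
python3 st.py
```

```text
31.95 [570.75 -12.61 175.58] yaw -43.17298169002723 F [-0.27  0.    6.54] M [-0.08 -0.01 -0.04] tz [ 0. -0. -1.] 14.327052771467471 [-0.31  0.62  0.44  1.81 -0.36  0.78 -0.44]
```

>>> move_arm(steps=[[0,0,-6,-0.0002,0.0001,0,0],[0,0,-6,-0.0001,0.0001,0,0],[0,0,-6,-0.0001,0.0001,0,0],[0,0,-6,-0.0001,0.0001,0,0],[0,0,0,0,0,0,0]])

```text
clock: 32.45
eef_pos: [570.1, -12.1, 175.5]
tool_rot: [3.138, -0.002, 0.399]
force: [-1.7, -0.5, 6.5]
width: 14.6
gripper_force: 60.7
```

```bash
python3 st.py
python3 - <<'E'
from h import *
for cam in('side','wrist','top'):
    eyes.get_image(cam); c=eyes.calibration(cam)
    for q in finder.pinpoint(cam,'pointer_tip')[:1]:
        p=w(cam,q['location'],c); print(cam,p.round(1),round(q['confidence'],2),np.degrees(np.arctan2(p[1]+11.3,p[0]-570.5)))
E
```

```text
32.45 [570.12 -12.07 175.55] yaw -67.15753403560579 F [-1.71 -0.49  6.52] M [0.05 0.14 0.  ] tz [ 0. -0. -1.] 14.648652414525802 [-0.38  0.64  0.56  1.82 -0.46  0.81 -0.76]
side [521.5 -37.8 112.6] 0.61 -151.6135060487552
```

>>> move_arm(steps=[[0,0,-6,-0.0001,0.0001,0,0],[0,0,-6,-0.0001,0.0001,0,0],[0,0,-6,0,0.0001,0,0],[0,0,-6,0,0.0001,0,0],[0,0,-4,0,0,0,0]])

```text
clock: 33.25
eef_pos: [569.8, -11.7, 175.6]
tool_rot: [3.14, -0.002, -0.091]
force: [-1.6, 1.0, 5.8]
width: 14.2
gripper_force: 60.6
```

>>> move_arm(steps=[[0,0,0,0,0,0,0]])

```text
clock: 33.35
eef_pos: [569.9, -11.7, 175.6]
tool_rot: [3.139, -0.002, -0.089]
force: [0.1, -0.3, 6.3]
width: 14.2
gripper_force: 60.7
```

```bash
cat > ptr.py <<'E'
from h import *
for cam in('side','wrist','top'):
    im,d=eyes.get_image(cam); c=eyes.calibration(cam); P=cloud(cam,d,c)
    for q in finder.pinpoint(cam,'pointer_tip')[:1]:
        p=w(cam,q['location'],c); print(cam,p.round(1),round(q['confidence'],2),np.degrees(np.arctan2(p[1]+11.3,p[0]-570.5)))
    r=np.hypot(P[...,0]-570.5,P[...,1]+11.3); k=(d>0)&(r>44)&(r<62)&(P[...,2]>104)&(P[...,2]<122); q=P[k][:,:2]-[570.5,-11.3]
    if len(q)>10: m=np.median(q,0); print(cam,len(q),'cloud ptr',np.degrees(np.arctan2(m[1],m[0])))
E
python3 st.py; python3 ptr.py
```

```text
33.35 [569.91 -11.69 175.55] yaw -95.11023388303818 F [ 0.1  -0.26  6.29] M [0.1  0.09 0.03] tz [ 0. -0. -1.] 14.166158156702828 [-0.46  0.68  0.7   1.82 -0.57  0.85 -1.14]
side [510.8 -13.2 108.4] 0.66 -178.16308232376076
side 27 cloud ptr -179.11507342197368
```

>>> move_arm(steps=[[0,0,-4,0,0,0,0],[0,0,-4,0,0,0,0],[0,0,-2,0,0,0,0],[0,0,0,0,0,0,0]])

```text
clock: 34.05
eef_pos: [569.9, -11.6, 175.6]
tool_rot: [3.14, -0.002, -0.263]
force: [-1.1, 0.4, 7.5]
width: 14.3
gripper_force: 60.7
```

```bash
python3 st.py; python3 ptr.py
```

```text
34.05 [569.86 -11.64 175.56] yaw -105.06213868799642 F [-1.1   0.41  7.48] M [0.13 0.14 0.04] tz [ 0. -0. -1.] 14.279648490156092 [-0.49  0.7   0.75  1.82 -0.61  0.87 -1.28]
side [514.1  -2.1 111.5] 0.49 170.78111511712027
side 27 cloud ptr 169.63709199268473
```

>>> move_arm(steps=[[0,0,-2,0,0,0,0],[0,0,-1.5,0,0,0,0],[0,0,0,0,0,0,0]])

```text
clock: 34.65
eef_pos: [569.9, -11.6, 175.6]
tool_rot: [3.14, -0.002, -0.324]
force: [-1.4, 0.3, 5.8]
width: 14.5
gripper_force: 60.7
```

```bash
python3 st.py; python3 ptr.py
```

```text
34.65 [569.87 -11.61 175.58] yaw -108.55109063391606 F [-1.36  0.27  5.84] M [0.13 0.13 0.09] tz [ 0. -0. -1.] 14.489160541573268 [-0.5   0.7   0.77  1.82 -0.62  0.88 -1.33]
side [511.6   1.4 113.9] 0.49 167.8315523187087
side 28 cloud ptr 166.88520481709608
```

>>> move_arm(steps=[[0,0,-1.5,0,0,0,0],[0,0,0,0,0,0,0]])

```text
clock: 35.15
eef_pos: [569.9, -11.6, 175.6]
tool_rot: [3.14, -0.002, -0.35]
force: [0.6, 0.3, 6.4]
width: 14.3
gripper_force: 60.7
```

```bash
python3 st.py; python3 ptr.py
```

```text
35.15 [569.87 -11.61 175.58] yaw -110.04952588496684 F [0.6  0.25 6.39] M [0.09 0.1  0.06] tz [ 0. -0. -1.] 14.320663547835048 [-0.5   0.71  0.77  1.82 -0.63  0.88 -1.35]
side [514.2   2.6 109.7] 0.7 166.1244924450014
side 28 cloud ptr 165.23791582251036
```

>>> move_arm(steps=[[0,0,-1.5,0,0,0,0],[0,0,0,0,0,0,0]])

```text
clock: 35.65
eef_pos: [569.8, -11.6, 175.6]
tool_rot: [3.14, -0.002, -0.376]
force: [-0.3, 0.8, 7.0]
width: 14.2
gripper_force: 60.7
```

```bash
python3 st.py; python3 ptr.py
```

```text
35.65 [569.84 -11.59 175.58] yaw -111.5512779003342 F [-0.29  0.85  7.03] M [0.12 0.1  0.07] tz [ 0. -0. -1.] 14.21784830935589 [-0.5   0.71  0.78  1.82 -0.63  0.88 -1.37]
side [514.1   3.6 112.4] 0.62 165.21553557260876
side 30 cloud ptr 164.75275503747497
```

>>> move_arm(steps=[[0,0,-1.0,0,0,0,0],[0,0,0,0,0,0,0]])

```text
clock: 36.15
eef_pos: [569.8, -11.5, 175.6]
tool_rot: [3.14, -0.002, -0.393]
force: [-0.3, 0.8, 8.4]
width: 14.3
gripper_force: 60.7
```

```bash
python3 st.py; python3 ptr.py
```

```text
36.15 [569.83 -11.55 175.57] yaw -112.53736858987718 F [-0.28  0.77  8.39] M [0.12 0.06 0.06] tz [ 0. -0. -1.] 14.307405340053439 [-0.51  0.71  0.79  1.82 -0.64  0.88 -1.38]
side [515.1   6.1 113.6] 0.73 162.5677202695474
side 30 cloud ptr 163.24593045575773
wrist [571.1 -11.8  -0. ] 0.18 -36.8424332894881
```

>>> move_arm(steps=[[0,0,-1.0,0,0,0,0],[0,0,0,0,0,0,0]])

```text
clock: 36.65
eef_pos: [569.9, -11.5, 175.6]
tool_rot: [3.14, -0.002, -0.411]
force: [-0.8, 0.9, 6.7]
width: 14.5
gripper_force: 60.7
```

```bash
sed -i "s/('side','wrist','top')/('side',)/" ptr.py; python3 st.py; python3 ptr.py
```

```text
36.65 [569.88 -11.54 175.58] yaw -113.52008244634253 F [-0.78  0.87  6.7 ] M [0.1  0.12 0.13] tz [ 0. -0. -1.] 14.531700144781016 [-0.51  0.71  0.79  1.82 -0.64  0.89 -1.4 ]
side [573.7 -13.7 140.2] 0.72 -37.02847276029468
side 29 cloud ptr 162.81297721341812
```

>>> move_arm(steps=[[0,0,-1.0,0,0,0,0],[0,0,0,0,0,0,0]])

```text
clock: 36.95
eef_pos: [569.9, -11.5, 175.6]
tool_rot: [3.14, -0.002, -0.428]
force: [-0.1, -0.2, 6.0]
width: 14.7
gripper_force: 60.7
```

```bash
python3 st.py; python3 ptr.py
```

```text
36.95 [569.93 -11.55 175.59] yaw -114.50338198068528 F [-0.09 -0.18  6.  ] M [0.15 0.12 0.24] tz [ 0. -0. -1.] 14.65458144596561 [-0.51  0.71  0.8   1.82 -0.65  0.89 -1.41]
side [514.2   3.5 112.8] 0.79 165.27317210299887
side 30 cloud ptr 162.4264524556014
```

>>> move_arm(steps=[[0,0,-1.0,0,0,0,0],[0,0,0,0,0,0,0]])

```text
clock: 37.25
eef_pos: [569.9, -11.5, 175.6]
tool_rot: [3.14, -0.002, -0.445]
force: [-0.2, 1.4, 6.3]
width: 14.5
gripper_force: 61.1
```

```bash
python3 st.py; python3 ptr.py
python3 - <<'E'
from h import *
im,_=eyes.get_image('side'); cv2.imwrite('pics/side_c.png',im)
c=eyes.calibration('side'); v=rot(c['attitude']).T@(np.array([560,-11,110])-c['position']); u0,v0=int(v[0]/v[2]*c['fx']+c['cx']),int(v[1]/v[2]*c['fy']+c['cy'])
cv2.imwrite('pics/ptr.png',cv2.resize(im[v0-40:v0+50,u0-60:u0+60],None,fx=6,fy=6,interpolation=cv2.INTER_CUBIC))
E
```

```text
37.25 [569.86 -11.47 175.6 ] yaw -115.48680093240384 F [-0.18  1.39  6.35] M [0.21 0.15 0.33] tz [ 0. -0. -1.] 14.45963818271464 [-0.51  0.72  0.8   1.82 -0.65  0.89 -1.42]
side [489.2 123.    1.8] 0.51 121.20742480017891
side 29 cloud ptr 163.02731180409572
```

View pics/ptr.png

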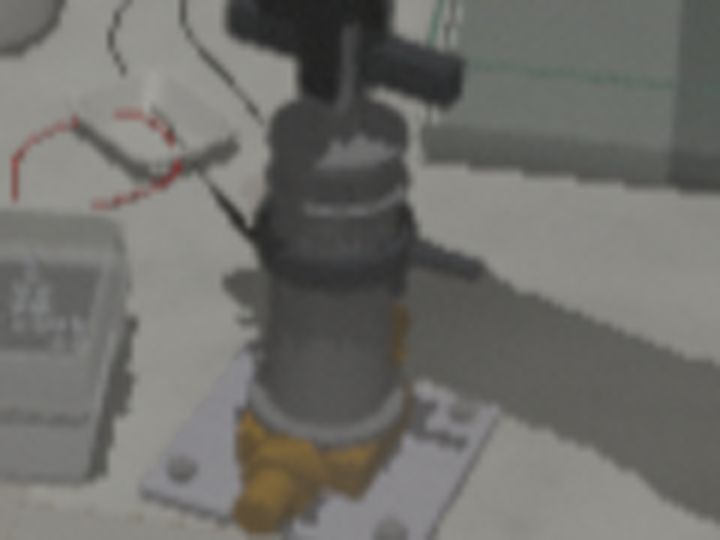

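The pointer is at (480,268), square across the pipes. It has stopped moving while the moment rises, so the valve is closed. Relaxing the twist and drawing the key straight up.

>>> move_arm(steps=[[0,0,2,0,0,0,0],[0,0,1.5,0,0,0.002,0],[0,0,0,0,0,0,0]])

```text
clock: 37.7
eef_pos: [568.7, -11.3, 176.4]
tool_rot: [3.14, 0.001, -0.384]
force: [-0.5, 0.4, -0.3]
width: 14.6
gripper_force: 58.8
```

>>> move_arm(steps=[[0,0,0,0,0,0.004,0],[0,0,0,0,0,0.006,0],[0,0,0,0,0,0.008,0],[0,0,0,0,0,0.008,0],[0,0,0,0,0,0,0]])

```text
clock: 38.2
eef_pos: [570.3, -12.2, 204.6]
tool_rot: [3.14, -0.004, -0.385]
force: [1.0, -0.1, -2.1]
width: 14.2
gripper_force: 59.4
```

```bash
python3 st.py; python3 ptr.py; python3 tube.py
```

```text
38.2 [570.27 -12.21 204.57] yaw -112.0610332797132 F [ 0.96 -0.15 -2.12] M [ 0.01 -0.01 -0.01] tz [ 0. -0. -1.] 14.182239064669563 [-0.52  0.68  0.82  1.79 -0.6   0.94 -1.4 ]
side [514.4   5.5 111.6] 0.58 163.30709307116933
side 30 cloud ptr 162.58969707735093
38.3 [569.46 -11.75 203.34] yaw -112.05285485338794 q [-0.52  0.68  0.81  1.79 -0.6   0.94 -1.4 ] [-0.26  0.16 -3.32] 14.03685581824848
collar 3450 ((570.7522583007812, -12.887288093566895), 26.727067947387695)
rim 888 ((571.0760498046875, -11.889046669006348), 27.554964065551758)
tube outer 16
```

>>> move_arm(steps=[[0,0,0,0.0003,0.0005,0.008,0],[0,0,0,0,0,0.01,0],[0,0,0,0,0,0.01,0],[0,0,0,0,0,0.01,0],[0,0,0,0,0,0.01,0]])

```text
clock: 38.85
eef_pos: [569.6, -11.2, 251.9]
tool_rot: [3.14, -0.001, -0.385]
force: [0.2, -0.1, -2.8]
width: 14.4
gripper_force: 59.3
```

>>> move_arm(steps=[[0,0,0,0,0,0.012,0],[0,0,0,0,0,0.014,0],[0,0,0,0,0,0.014,0],[0,0,0,0,0,0.014,0],[0,0,0,0,0,0.012,0]])

```text
clock: 39.35
eef_pos: [569.7, -11.3, 318.3]
tool_rot: [3.14, -0.001, -0.385]
force: [-0.4, -0.9, -2.4]
width: 14.2
gripper_force: 59.4
```

```bash
python3 st.py; python3 ks.py 570,-11,174 0,0,1 .92,-.37,0; python3 ptr.py
```

```text
39.35 [569.66 -11.27 318.25] yaw -112.05263613647777 F [-0.35 -0.88 -2.4 ] M [ 0.01 -0.02  0.01] tz [ 0. -0. -1.] 14.22038282376121 [-0.59  0.56  0.91  1.64 -0.47  1.17 -1.51]
39.35 [569.664 -11.267 318.255] q [-0.586  0.563  0.914  1.644 -0.474  1.172 -1.513] F [-0.351 -0.878 -2.395] M [ 0.014 -0.023  0.01 ] 14.22038282376121 59.35193181037903 toolz [ 0.    -0.002 -1.   ]
side 704 o [572.28   -9.903 176.647] z [-0.014 -0.008  1.   ] x [ 0.926 -0.376  0.01 ] e 0.888005314123133 bar [570.001 -11.154 336.626]
top 1695 o [567.482 332.298   7.   ] z [0.016 0.093 0.996] x [ 0.518 -0.853  0.071] e 15.169528034226174 bar [570.081 347.174 166.286]
side [514.4   4.3 110.8] 0.49 164.4739505204075
side 30 cloud ptr 162.3613549222551
```

Key clear of the tube. Back to the stand, returning to tool yaw -29.

>>> move_arm(steps=[[0,0,8,0,0.015,0,0],[0,0,8,0,0.03,0,0],[0,0,8,0,0.035,0,0],[0,0,8,0,0.035,0,0],[0,0,8,0,0.035,0,0]])

```text
clock: 40.35
eef_pos: [569.2, 140.1, 316.6]
tool_rot: [3.139, -0.0, 0.319]
force: [0.6, -0.6, -2.6]
width: 14.5
gripper_force: 59.4
```

>>> move_arm(steps=[[0,0,8,0,0.035,0,0],[0,0,8,0,0.035,0,0],[0,0,8,0,0.035,0,0],[0,0,8,0,0.035,0,0],[0,0,8,0,0.035,0,0]])

```text
clock: 40.85
eef_pos: [569.2, 315.1, 316.4]
tool_rot: [3.14, 0.0, 1.017]
force: [1.0, 1.1, -2.6]
width: 14.1
gripper_force: 59.4
```

>>> move_arm(steps=[[0,0,3,0,0.02,0,0],[0,0,0,0,0.014,0,0],[0,0,0,0,0,0,0],[0,0,0,0,0,0,0]])

```text
clock: 41.25
eef_pos: [569.8, 346.1, 316.4]
tool_rot: [3.139, 0.001, 1.061]
force: [0.3, -0.7, -2.7]
width: 14.3
gripper_force: 59.4
```

```bash
python3 st.py; sed -i 's/^rep(.bar.*/ck=s["eef_pos"][2]-15; rep("plate",127,132.5); rep("collar",ck-6,ck+6,40)/' look.py; python3 look.py
```

```text
41.25 [569.79 346.13 316.45] yaw -29.184445519197517 F [ 0.29 -0.71 -2.69] M [-0.06  0.02  0.03] tz [ 0. -0. -1.] 14.26734617871278 [-0.86  0.63  0.49  1.36 -0.29  1.23 -0.85]
41.25 [569.79 346.13 316.45] yaw -29.184445519197517 cam [610.03 419.93 458.27] [-0.86  0.63  0.49  1.36 -0.29  1.23 -0.85] [ 0.29 -0.71 -2.69]
plate 5207 ((569.4260864257812, 349.28662109375), (92.45925903320312, 74.16108703613281), 82.66740417480469) z 129.19678 circ ((569.5687255859375, 349.45001220703125), 58.1338996887207)
collar 3476 ((573.947509765625, 354.59307861328125), (34.920997619628906, 53.26911926269531), 61.05238723754883) z 299.75784 circ ((570.2540893554688, 347.6448974609375), 26.93292999267578)
```

>>> move_arm(steps=[[0,0,0,-0.0008,0.0017,-0.008,0],[0,0,0,0,0,-0.012,0],[0,0,0,0,0,-0.01,0],[0,0,0,0,0,0,0],[0,0,0,0,0,0,0]])

```text
clock: 41.8
eef_pos: [568.5, 349.3, 286.2]
tool_rot: [3.14, 0.001, 1.064]
force: [0.3, -0.9, -2.1]
width: 14.6
gripper_force: 59.4
```

```bash
python3 look.py; python3 ks.py 570,349,145 0,0,1 .485,.87,0
```

```text
41.8 [568.51 349.31 286.19] yaw -29.061304866404765 cam [608.71 422.98 428.07] [-0.86  0.65  0.48  1.4  -0.31  1.17 -0.85] [ 0.35 -0.94 -2.14]
plate 5891 ((569.3786010742188, 349.28369140625), (92.37244415283203, 74.31846618652344), 82.58129119873047) z 129.20084 circ ((569.2888793945312, 349.27154541015625), 58.696632385253906)
collar 3494 ((572.5972900390625, 357.63360595703125), (35.098663330078125, 53.291603088378906), 60.71100616455078) z 269.52484 circ ((568.7626953125, 350.8519287109375), 26.948062896728516)
41.85 [568.842 349.484 286.77 ] q [-0.858  0.648  0.482  1.401 -0.307  1.166 -0.846] F [-0.525  0.507 -1.899] M [ 0.033 -0.035  0.005] 14.295162389546272 59.360976219177246 toolz [ 0.002 -0.001 -1.   ]
side 1686 o [569.035 351.382 145.138] z [0.007 0.005 1.   ] x [ 0.5    0.866 -0.008] e 0.5716278529413259 bar [570.172 352.121 305.133]
top 379 o [573.665 346.935 145.351] z [-0.018  0.021  1.   ] x [ 0.499  0.867 -0.009] e 1.111728104832622 bar [570.865 350.229 305.292]
```

Collar (568.8,350.9) against hole (569.4,349.3). Correcting by (+0.6,-1.5) and entering slowly.

>>> move_arm(steps=[[0,0,0,0.0006,-0.0014,0,0],[0,0,0,0,0,-0.006,0],[0,0,0,0,0,0,0],[0,0,0,0,0,0,0]])

```text
clock: 42.65
eef_pos: [569.0, 348.1, 280.3]
tool_rot: [3.14, 0.0, 1.064]
force: [0.1, -0.2, -2.4]
width: 14.0
gripper_force: 59.4
```

```bash
python3 look.py
```

```text
42.65 [569.05 348.06 280.34] yaw -29.051110509768794 cam [609.21 421.72 422.22] [-0.85  0.65  0.48  1.41 -0.31  1.15 -0.84] [ 0.08 -0.17 -2.38]
plate 6073 ((569.3892211914062, 349.2889099121094), (92.40115356445312, 74.27824401855469), 82.67391967773438) z 129.22139 circ ((569.7640991210938, 349.1584777832031), 58.96162033081055)
collar 3489 ((572.9662475585938, 356.3493347167969), (34.679420471191406, 53.26502990722656), 60.988304138183594) z 263.6583 circ ((569.3576049804688, 349.5621643066406), 26.8255672454834)
```

>>> move_arm(steps=[[0,0,0,0,0,-0.006,0],[0,0,0,0,0,-0.009,0],[0,0,0,0,0,-0.009,0],[0,0,0,0,0,-0.009,0],[0,0,0,0,0,-0.009,0]])

```text
clock: 43.2
eef_pos: [569.0, 348.0, 237.6]
tool_rot: [3.14, 0.0, 1.064]
force: [0.7, -0.3, -3.0]
width: 13.9
gripper_force: 59.4
```

```bash
python3 look.py
```

```text
43.2 [569.04 348.04 237.61] yaw -29.045014829460612 cam [609.18 421.71 379.48] [-0.85  0.69  0.46  1.47 -0.33  1.06 -0.82] [ 0.73 -0.27 -3.03]
plate 7282 ((569.362060546875, 349.1555480957031), (92.56825256347656, 74.23550415039062), 82.63037109375) z 129.23418 circ ((569.6085205078125, 349.0743713378906), 59.078330993652344)
collar 3484 ((572.8590087890625, 356.072998046875), (35.32252883911133, 53.34574890136719), 61.1896858215332) z 220.89868 circ ((569.4017333984375, 349.6097717285156), 26.863956451416016)
```

>>> move_arm(steps=[[0,0,0,0,0,-0.015,0],[0,0,0,0,0,-0.018,0],[0,0,0,0,0,-0.018,0],[0,0,0,0,0,-0.015,0],[0,0,0,0,0,-0.01,0]])

```text
clock: 43.75
eef_pos: [568.8, 347.9, 161.3]
tool_rot: [3.14, 0.001, 1.064]
force: [-0.4, 0.4, -2.1]
width: 14.1
gripper_force: 59.4
```

>>> move_arm(steps=[[0,0,0,0,0,-0.005,0],[0,0,0,0,0,-0.003,0],[0,0,0,0,0,0,0],[0,0,0,0,0,0,0]])

```text
clock: 44.15
eef_pos: [569.7, 348.3, 155.5]
tool_rot: [3.139, -0.001, 1.064]
force: [-0.1, 1.0, -1.5]
width: 14.3
gripper_force: 59.4
```

```bash
python3 st.py; python3 ks.py 570,349,12 0,0,1 .485,.87,0
```

```text
44.15 [569.73 348.3  155.47] yaw -29.048405301486753 F [-0.07  1.03 -1.48] M [-0.01 -0.    0.  ] tz [ 0. -0. -1.] 14.303993197814192 [-0.83  0.77  0.43  1.55 -0.37  0.9  -0.78]
44.15 [569.734 348.303 155.471] q [-0.83   0.772  0.426  1.546 -0.374  0.902 -0.785] F [-0.066  1.029 -1.483] M [-0.014 -0.003  0.001] 14.303993197814192 59.374549984931946 toolz [ 0.003 -0.    -1.   ]
side 763 o [567.104 355.843  13.131] z [ 0.026 -0.024  0.999] x [0.516 0.857 0.008] e 0.5867943692141182 bar [571.186 351.979 173.033]
top 171 o [573.11  351.381  14.211] z [ 0.009 -0.018  1.   ] x [0.562 0.827 0.01 ] e 1.1629196387651604 bar [574.535 348.544 174.179]
```

>>> move_arm(steps=[[0,0,0,0,0,-0.002,0],[0,0,0,0,0,-0.0015,0],[0,0,0,0,0,0,0]])

```text
clock: 44.85
eef_pos: [569.3, 348.2, 151.8]
tool_rot: [3.14, -0.001, 1.064]
force: [-2.5, 0.0, 2.6]
width: 14.3
gripper_force: 60.5
```

>>> move_arm(steps=[[0,0,0,0,0,-0.0007,0],[0,0,0,0,0,0,0],[0,0,0,0,0,0,0]])

```text
clock: 45.15
eef_pos: [569.3, 348.2, 151.7]
tool_rot: [3.14, -0.001, 1.064]
force: [-3.1, -2.0, 6.7]
width: 14.3
gripper_force: 61.3
```

Collar seated on the plate. Releasing and retreating straight up.

>>> move_arm(steps=[[0,0,0,0,0,0.0005,0.03],[0,0,0,0,0,0,0.05],[0,0,0,0,0,0,0.06],[0,0,0,0,0,0,0.06],[0,0,0,0,0,0,0.06]])

```text
clock: 45.65
eef_pos: [569.3, 348.1, 150.9]
tool_rot: [3.139, -0.0, 1.064]
force: [-0.0, 0.0, 0.0]
width: 59.8
gripper_force: 0.0
```

>>> move_arm(steps=[[0,0,0,0,0,0.015,0.06],[0,0,0,0,0,0.03,0.06],[0,0,0,0,0,0.04,0.06],[0,0,0,0,0,0.04,0.06],[0,0,0,-0.02,-0.03,0.02,0.06]])

```text
clock: 46.15
eef_pos: [552.0, 322.4, 300.5]
tool_rot: [3.135, -0.009, 1.069]
force: [-0.2, -0.6, -0.0]
width: 60.1
gripper_force: 0.0
```

>>> move_arm(steps=[[0,0,0,-0.025,-0.04,0,0.06],[0,0,0,-0.025,-0.04,0,0.06],[0,0,0,0,0,0,0.06]])

```text
clock: 46.45
eef_pos: [495.8, 230.9, 297.3]
tool_rot: [-3.142, 0.004, 1.056]
force: [0.9, -1.1, 0.8]
width: 59.9
gripper_force: 0.0
```

```bash
python3 st.py; python3 ks.py 570,349,11 0,0,1 .485,.87,0; python3 look.py
python3 - <<'E'
from h import *
a,_=eyes.get_image('top'); b,_=eyes.get_image('side'); cv2.imwrite('pics/fin.png',np.vstack([a[90:280,80:420],cv2.resize(b,(340,255))]))
for n in('pen','tape_roll','weigh_boat','pointer_tip'): 
  for cam in('top','side'): print(n,cam,[(w(cam,q['location']).round(1)) for q in finder.pinpoint(cam,n)[:1]])
E
```

```text
46.45 [495.76 230.89 297.34] yaw -29.499199250003045 F [ 0.94 -1.13  0.81] M [ 0.   -0.05 -0.04] tz [-0. -0. -1.] 59.900625207558576 [-0.84  0.45  0.52  1.73 -0.25  1.03 -0.74]
46.45 [495.765 230.893 297.337] q [-0.837  0.45   0.52   1.727 -0.251  1.035 -0.745] F [ 0.936 -1.128  0.808] M [ 0.004 -0.055 -0.043] 59.900625207558576 0.0 toolz [-0.002 -0.003 -1.   ]
side 1077 o [565.223 355.129   9.703] z [ 0.036 -0.025  0.999] x [0.492 0.871 0.004] e 0.6108737355680489 bar [570.926 351.104 169.551]
top 161 o [575.463 344.571  10.682] z [-0.037  0.021  0.999] x [ 0.469  0.883 -0.001] e 1.1355117019744227 bar [569.546 347.876 170.538]
46.85 [499.71 239.08 295.83] yaw -28.969265872299644 cam [539.66 312.77 437.82] [-0.84  0.46  0.51  1.72 -0.25  1.03 -0.75] [0.74 0.31 0.12]
plate 4272 ((568.4588623046875, 339.37542724609375), (72.09825134277344, 74.29377746582031), 82.6749496459961) z 129.23743 circ ((567.9464111328125, 339.2187805175781), 51.08804702758789)
collar 0
pen top [array([492.8, 127.2,  -2.8])]
pen side [array([4.923e+02, 1.236e+02, 2.000e-01])]
tape_roll top []
tape_roll side [array([705.7, 149.5,   5.6])]
weigh_boat top [array([ 695.8, -233.7,   -2.4])]
weigh_boat side [array([ 694. , -237.2,   -1.2])]
pointer_tip top [array([516. ,   3.5, 116.1])]
pointer_tip side [array([514.4,   6.2, 108.6])]
```

View pics/fin.png

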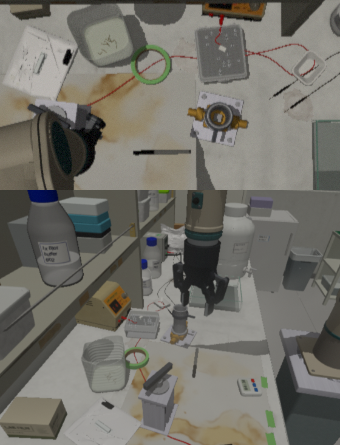

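The key hangs upright in the stand at about (155,385), the pointer lies across the pipes, and the bystanders have not moved. Handing in.

```bash
python3 -c "
from cell import ctrl; print(ctrl.finish_job())"
```

```text
the job is handed in; nothing more can be done
None
```

The valve is closed, with the pointer against its stop across the pipes, and the key hangs upright in its stand; on the first lift the key caught in the stand and slipped from the grip, so I set it upright there and regripped it before going to the valve.

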